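# Bench-test a relay: load it, trip it, reset it

### The job

Test the dark relay module: set it in the upper, open end of the sloped feed lane and let go so that it slides down under the hood to the contact block. Then press the green test button under the tinted visor until the red-handled trip lever, untouched until then, drops by itself, and lift the lever back until it stays up on its own. Do not drop or throw the relay, and leave the multimeter, power brick and coil where they are.

Things in the scene. Friction and masses are not known exactly. Their poses are not given: they have to be found in the camera images.
- relay_center (a point): centre of the loose relay module: a dark box with an orange top, 110 mm long (x), 50 mm wide (y), 65 mm high (z), about 0.35 kg; at the start it stands upright on a 2 mm black mat, free on all sides. Either end may go first into the lane.
- lane_seat (a point): where the relay's centre lies when fully home in the fixed lane. x: up the lane, y: across, z: square to its floor, which lies 32.5 mm below. The lane slopes 25 degrees down towards the robot's side; 60 mm clear between side walls 24 mm high, 4 mm thick. Contact block 55 mm along -x, 85 mm high. The floor is slippery: a released relay slides down by itself.
- lane_entry (a point): a point in the lane's open upper part, 165 mm up the lane from lane_seat, same axes and height over the floor: a good place for the relay's centre when letting go. The lane ends 100 mm farther up.
- button_top (a point): centre of the top of the round green test button, 36 mm across, 22 mm out of the sloped blue face of the fixed cream console. z: out of the face (35 degrees from vertical, leaning to the robot's side), x: up the face, y: across it, to the left seen from the robot. It goes in 8 mm along -z against a spring (1 to 4 N, a little more at the trip) and comes back by itself.
- hood_edge (a point): middle of the upper edge of the clear hood (same axes as lane_seat) that covers the lane's lower part from the contact block to here, 45 mm up the lane from lane_seat. Its roof is 85 to 89 mm above the lane floor (this point: 89 mm), its sides closed, 68 mm wide.
- visor_top (a point): middle of the outer edge of the tinted visor plate (same axes as button_top), 84 mm wide, 4 mm thick, that stands square out of the face 57 mm up the face from the button's centre and reaches 55 mm out of the face: it bars the way from straight above, so press with the tool tilted square to the face.
- test_button (a joint): how far the test button is pressed in, 0 (out) to 0.008 m; the lever trips at about 0.0045 to 0.0055 m.
- trip_lever (a joint): angle of the trip lever: 0 = up (leaning back 12 degrees past the vertical, away from the robot's side), 1.5 rad = dropped (74 degrees forward of the vertical, to the robot's side). It rests by its own weight at either end and tips over where it stands vertical, at 0.21 rad; under 2 N at the bar lifts it.
- lever_bar (a point): centre of the lever's red handle: a round cross bar 18 mm thick and 60 mm long, across the console (along the y of button_top), at the end of a 12 mm steel stem. Dropped, it hangs free over the console's front edge, some 110 mm above the table, and can be hooked from below or pinched.
- lever_hinge (a point): the lever's hinge point on the console, 85 mm from lever_bar, 110 mm beside the button on its -y side; the lever turns about y. Axes: x level, to the console's back, y to its left, z up. The console is 240 mm wide (hinge 65 mm from its right side); its face begins 40 mm above the table, 72 mm before the hinge (level), and rises to 149 mm.
- multimeter: bystander: orange and black hand multimeter lying flat, 80 x 150 x 32 mm, origin under its centre; to be left alone.
- adapter: bystander: black power brick, 70 x 120 x 50 mm, origin under its centre; to be left alone.
- coil: bystander: copper coil on a dark wooden foot, 50 x 160 x 62 mm, origin under its centre; to be left alone.

How it is judged:
On the way, in this order (a step that is already met when the one before it is completed fails the run):
1. the relay is let go and lies fully home in the lane, against the contact block (distance between relay_center and lane_seat below 0.012 m and angle between the x axis of relay_center and the x axis of lane_seat, either way round below 0.1 rad and contact force between the fingers and relay below 0.1 N), for 0.3 s.
2. the test button is pressed in more than 3 mm, the robot not touching the lever (value of joint test_button above 0.003 m and contact force between each of the arm, the fingers and trip_lever below 0.1 N).
3. the trip lever has dropped (past 1.2 rad) (value of joint trip_lever above 1.2 rad), for 0.1 s.
At the end, for the whole second after the job is handed in: The relay's centre is within 12 mm of lane_seat, in line with the lane within 0.1 rad and at rest; the lever is back up by itself (below 0.08 rad) and the button is out (pressed less than 2 mm) (distance between relay_center and lane_seat below 0.012 m and angle between the x axis of relay_center and the x axis of lane_seat, either way round below 0.1 rad and linear speed of relay below 0.02 m/s and value of joint trip_lever below 0.08 rad and value of joint test_button below 0.002 m); the robot touches nothing.
It fails at once if the multimeter is moved by more than 30 mm (distance of multimeter from where it was at the start of the episode above 0.03 m).
It fails at once if the power brick is moved by more than 30 mm (distance of adapter from where it was at the start of the episode above 0.03 m).
It fails at once if the coil is moved by more than 30 mm (distance of coil from where it was at the start of the episode above 0.03 m).
It fails at once if the relay is dropped or thrown (faster than 1.5 m/s while not gripped) (linear speed of relay above 1.5 m/s and contact force between the fingers and relay below 0.1 N).
It also fails if it takes over 61 s, if anything falls off the work surface, if the arm or the gripper's body presses on something with over 40 N, if the wrist force passes 120 N, or if a joint passes its speed limit or range.

### The arm

A 6-joint arm with a two-finger parallel gripper is mounted at the origin on the work surface. World frame = base frame: x ahead of the robot, y to its left, z up, the work surface at z = 0. Lengths are in m, angles in rad, forces in N, time in s.
With the tool pointing down it reaches from about 0.35 to 0.775 m from the base axis. Payload 7.3 kg.
Tool frame: the origin (TCP) lies on the centre line of the jaws, within the pads' length; the fingertips stand 14 mm ahead of it and the grasp point (between the pads) lies 5 mm behind it; z points along the fingers, y is the direction in which the jaws open and shut (so a half turn about z gives the same grasp; the last joint's range is limited). The gripper opens to 92 mm and grips with 3 to 60 N. Pads are 19 mm wide; open, the fingers measure 130 mm over their backs; the gripper's body (75 mm by 190 mm) begins 47 mm behind the grasp point.
Start: joints at [1.036, 0.342, 1.524, -0, 1.275, -0.146], TCP at [0.199, 0.486, 0.241] pointing down, gripper open.
Joint ranges: [-2.53, 2.53], [-0.77, 2.02], [0.04, 2.7], [-1, 4.14], [0.28, 2.66], [-3.11, 3.11]. Speed limits (rad/s): [2.57, 2.57, 3.14, 3.14, 3.14, 3.14].

### API

Orientations are given as [roll, pitch, yaw] about the fixed x, y, z axes, in that order (R = Rz(yaw) Ry(pitch) Rx(roll)).
In Python, from cell import telemetry, cams, robot gives the robot as it stands.
- The arm moves only by the tool servo_tool, never from a script. Its argument "targets" is text: rows parted by semicolons, each of 4 numbers parted by spaces: the shift along the tool's x, y, z in mm, then the turn about the tool's z in rad. In form: x y z yaw; .... A call has 1 to 20 rows; each row shifts and turns the pose as measured when the row begins, along the tool's axes as they then stand; what a row does not reach is not made up. A row lasts 1/8 s, in which the tool goes at most 62.5 mm and 10.7 degrees, less where a joint would pass 70% of its speed; a pose out of reach is approached as far as the arm can. A call with a gripper value outside its range is refused whole. "hand" is the opening, from 0 (shut) to 1 (fully open), set as the call begins (left out, the last holds). The fingers move at their own pace and stop on an object; "squeeze" is the grip in N (left out, the last holds). Time passes only in rows, so rows that do not move let the fingers close. It gives the time, the measured TCP pose, the force and the opening at its end, in the units of the state.
- telemetry.observe(): the state, without advancing time (a new reading comes with each control period).
- cams.read_camera(name): name is "scene" or "side" or "wrist"; returns a dict with "color" (384x512x3 uint8, red, green, blue), "K" (3x3 intrinsics, pixels), "R" (3x3) and "t" (3): a world point X has camera coordinates R X + t. Camera axes: x right, y down, z forward; pixel columns grow to the right and rows downward; lengths in m; the calibration is good to about 2 mm. The wrist camera is an equidistant fisheye: a pixel r from the principal point sees the ray r / f radians off the axis. A picture is of the moment at which its call begins. There is no depth.
- robot.hand_in(): hands the job in, once; it reports no verdict.
Trained networks look in a picture, given as the dict that the camera call returned (one of the last four; its "shot" number tells which), for a name from the list of things; names that differ only in an ending like _2 or _b are one class to them, and where a whole thing is asked for, a point or a joint stands for the part that bears it (a point fixed in the world has none). Each returns a list of dicts, best first, with "score" (0 to 1); they miss things now and then, are a little off and sometimes report something else, mostly with a low value. They report only what shows in the picture. A call takes as long as a camera call.
- cams.cut_out(picture, query): "region" (384x512 bool, what is visible of it) and "extent" ([centre column, centre row, width, height] in pixels, round what is visible of it).
The state is a dict: "time": time; "qpos": joint angles; "qvel": joint speeds; "joint_efforts": joint torques, N m; "tool_pos": TCP position; "tool_rot": TCP orientation; "contact_force": force on the tool from outside, world axes, zero at the start; "torque": the same for the moment, N m; "opening": finger opening in m.
Only numpy, scipy, OpenCV 4.12 (cv2) and the standard library are available. Lean on these libraries where they do the work, as an engineer would, in place of code of your own. Each camera call takes 0.05 s, during which the arm holds its last target.

## Working session

There is one attempt and no reset: what is moved stays moved. The work goes in short steps, Python scripts to look and compute and a tool call to move; the robot and the scene stay as the last step left them, time stands still between calls to the robot, and variables do not carry over. Pictures are saved under pics/ and viewed, and the job is handed in when it is done.

Besides the shell and the picture viewer there is one more tool, called by a JSON object that holds its "method" and its "body". servo_tool: Moves the arm, as the interface text tells. Its arguments: {"type":"object","properties":{"targets":{"type":"string"},"hand":{"type":"number"},"squeeze":{"type":"number"}},"required":["targets"]}

```bash
ls; mkdir -p pics; python3 - <<'E'
from cell import telemetry,cams,robot
import cv2,pickle
o=telemetry.observe();print(o)
d={}
for n in ["scene","side","wrist"]:
    p=cams.read_camera(n);d[n]=p
    cv2.imwrite(f"pics/{n}0.png",p["color"][:,:,::-1]);print(n,p["K"].tolist(),p["R"].tolist(),p["t"].tolist())
pickle.dump(d,open("p0.pkl","wb"))
E
```

```text
pics
{'time': 0.0, 'qpos': array([ 1.03600844e+00,  3.42705259e-01,  1.52500592e+00, -2.90775445e-05,
        1.27538433e+00, -1.46002028e-01]), 'qvel': array([ 8.10844812e-05, -6.30920084e-04,  1.45661079e-04, -1.29145936e-03,
        1.13786085e-03, -1.15959281e-03]), 'joint_efforts': array([ 1.44718622e-03, -4.31253290e+01, -2.44218332e+01,  7.18697486e-02,
        5.58645430e-02, -1.32069599e-04]), 'tool_pos': array([0.19880262, 0.48549503, 0.24005788]), 'tool_rot': array([-3.14010175e+00, -1.91131348e-04,  2.75281514e+00]), 'contact_force': array([-0.40584032,  0.68879992,  0.47407661]), 'torque': array([-0.01772466,  0.04333083, -0.00235896]), 'opening': 0.0914774294964688}
scene [[361.0736079133091, 0.0, 259.1610527483962], [0.0, 361.0736079133091, 187.76294754282756], [0.0, 0.0, 1.0]] [[0.7522842325349756, 0.658834538067687, 0.0023419923996656376], [0.48600419697885927, -0.5525324420185287, -0.6771320558325203], [-0.4448239584354659, 0.5105339870823278, -0.7358577947101088]] [-0.44001270180906343, -0.1911132699303254, 1.2442024076730402]
side [[479.38685473796903, 0.0, 257.3087369630211], [0.0, 479.38685473796903, 200.34223327969832], [0.0, 0.0, 1.0]] [[0.9503683375568243, -0.31083918530287347, 0.01337997943660297], [-0.2337616373260984, -0.7417671709182129, -0.628599205426329], [0.20531809439038656, 0.5942730559500711, -0.7776143099812811]] [-0.5508301123384582, 0.22205030237537282, 1.0116895221138675]
wrist [[297.3186396354542, 0.0, 254.7353622793786], [0.0, 297.3186396354542, 193.90479888309807], [0.0, 0.0, 1.0]] [[0.3787053369552414, 0.9255154866495081, -0.0018307740283044246], [0.8821022040151767, -0.36034119937915615, 0.30339730008943744], [0.2801391965312709, -0.11651310656710184, -0.9528623859534484]] [-0.5242672601623702, -0.038565843195442415, 0.3922805700622171]
```

View pics/scene0.png

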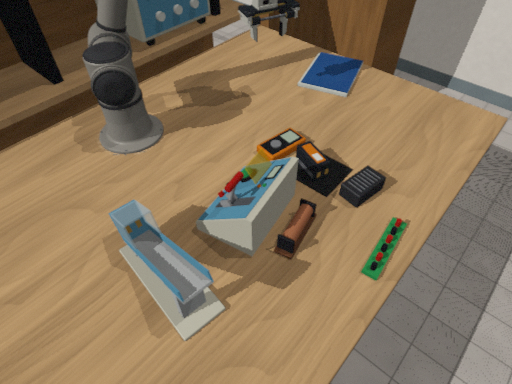

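View pics/side0.png

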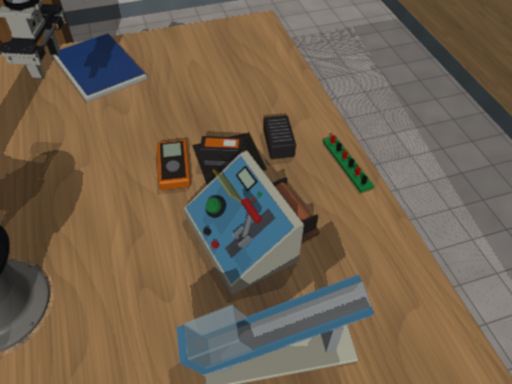

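View pics/wrist0.png

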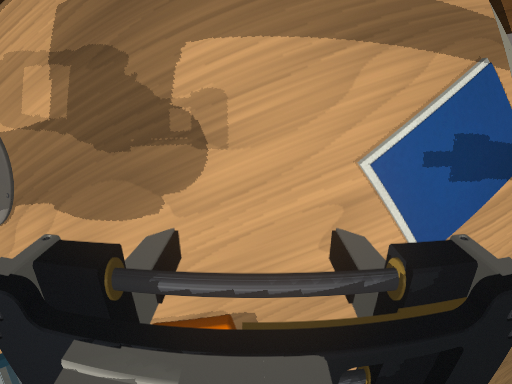

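View zooms.

```bash
python3 - <<'E'
import cv2,pickle
d=pickle.load(open("p0.pkl","rb"))
def crop(n,x0,y0,x1,y1,s,out):
    c=d[n]["color"][y0:y1,x0:x1,::-1]
    c=cv2.resize(c,None,fx=s,fy=s,interpolation=cv2.INTER_CUBIC)
    st=20
    for x in range((x0+st-1)//st*st,x1,st): cv2.putText(c,str(x),((x-x0)*s,10),0,.35,(0,0,255),1);cv2.line(c,((x-x0)*s,12),((x-x0)*s,18),(0,0,255),1)
    for y in range((y0+st-1)//st*st,y1,st): cv2.putText(c,str(y),(0,(y-y0)*s+4),0,.35,(0,0,255),1)
    cv2.imwrite(out,c)
crop("scene",190,120,390,260,4,"pics/s1.png")
crop("scene",100,195,240,335,4,"pics/s2.png")
crop("side",150,110,330,250,4,"pics/d1.png")
crop("side",170,265,380,384,3,"pics/d2.png")
E
```

```text
(no output)
```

View pics/s1.png

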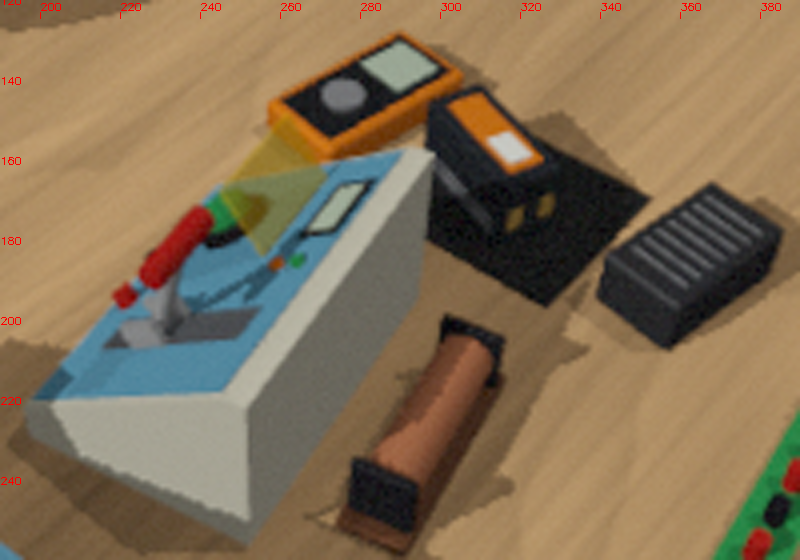

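View pics/s2.png

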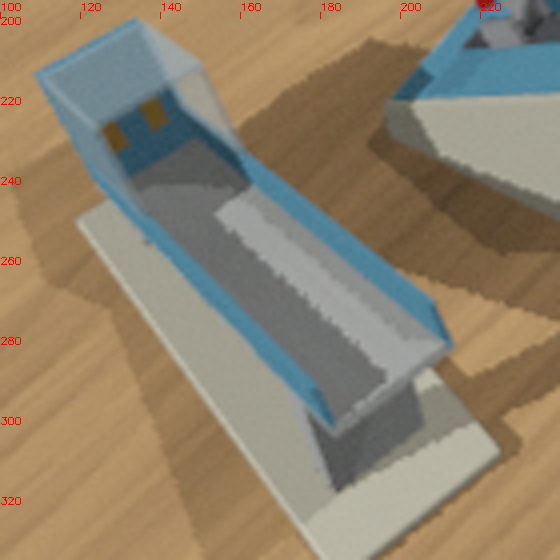

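View pics/d1.png

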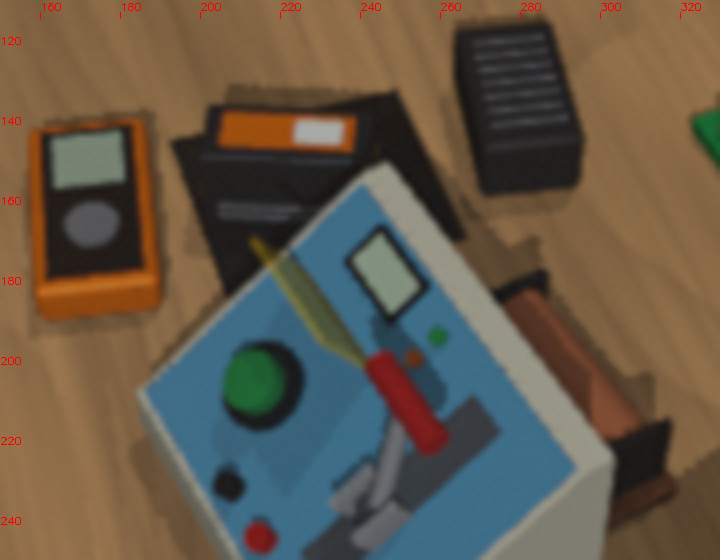

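View pics/d2.png

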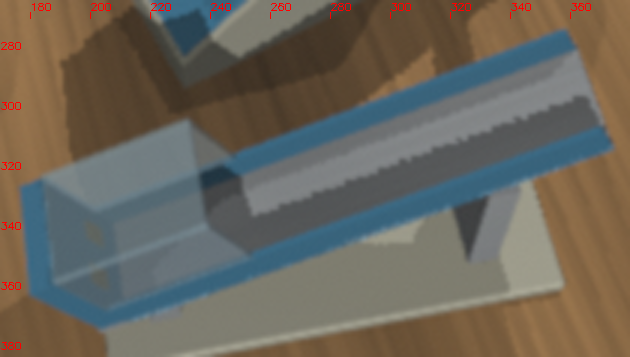

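```bash
cat > h.py <<'E'
import numpy as np,cv2,pickle
def P(p): return p["K"]@np.c_[p["R"],p["t"]]
def tri(d,a,b,A="scene",B="side"):
    X=cv2.triangulatePoints(P(d[A]),P(d[B]),np.array(a,float).reshape(2,1),np.array(b,float).reshape(2,1))[:,0]
    X=X[:3]/X[3]
    return X, proj(d[A],X)-a, proj(d[B],X)-b
def proj(p,X):
    x=np.atleast_2d(X)@p["R"].T+p["t"]
    u=x@p["K"].T; r=u[:,:2]/u[:,2:]
    return r[0] if np.ndim(X)==1 else r
E
python3 - <<'E'
from h import *
np.set_printoptions(precision=4,suppress=True)
d=pickle.load(open("p0.pkl","rb"))
S=lambda x,y,o=(190,120),s=4:(o[0]+x/s,o[1]+y/s)
pts={
"hood+":((150,211.3),(233.3,305)),"hood-":((125,226.3),(239.3,339)),
"end+":((208.75,270),(358.3,275)),"end-":((180,290),(371.7,306.7)),
"conUL":((290,157.5),(240.5,155.8)),"conUR":((246.3,218),(294.3,226.8)),
"btn":(S(222,205),S(250,380,(150,110))),
"barL":(S(200,217),S(380,362,(150,110))),"barR":(S(152,275),S(432,440,(150,110))),
"visorout?":(S(222,188),S(255,238,(150,110))),
"orL":(S(450,98),S(222,112,(150,110))),
}
for k,(a,b) in pts.items(): print(k,*tri(d,a,b))
E
```

```text
hood+ [ 0.4584 -0.2273  0.1552] [ 0.1569 -0.2691] [0.0908 0.2057]
hood- [ 0.4506 -0.2893  0.1532] [-0.097   0.1616] [-0.0602 -0.1243]
end+ [ 0.6826 -0.2549  0.1892] [-0.146   0.2442] [-0.0728 -0.1536]
end- [ 0.6758 -0.3185  0.1932] [-0.5684  0.919 ] [-0.3026 -0.5754]
conUL [0.5794 0.1288 0.1466] [ 0.1589 -0.3009] [0.0547 0.2148]
conUR [ 0.6268 -0.0919  0.1426] [ 0.1055 -0.1872] [0.0469 0.1268]
btn [0.4899 0.0516 0.0936] [-0.0076  0.0138] [-0.0032 -0.0104]
barL [ 0.5438 -0.0222  0.1755] [ 0.2659 -0.4886] [0.1117 0.3536]
barR [ 0.5542 -0.0745  0.1732] [ 0.0302 -0.0543] [0.0133 0.0389]
visorout? [0.5076 0.058  0.1674] [  6.0418 -14.3135] [3.9975 9.7424]
orL [0.5292 0.2672 0.0839] [ 1.4243 -2.8551] [0.5164 2.0793]
```

```bash
python3 - <<'E'
from cell import telemetry,cams,robot
import cv2,pickle,numpy as np
d={}
for n in ["scene","side"]:
    p=cams.read_camera(n);
    r={}
    for q in ["relay_center","button_top","lever_bar","trip_lever","hood_edge","visor_top","multimeter","adapter","coil"]:
        a=cams.cut_out(p,q)
        if a: r[q]=a[0]; print(n,q,[(round(z["score"],2),np.round(z["extent"],1).tolist(),int(z["region"].sum())) for z in a[:2]])
        else: print(n,q,None)
    d[n]=r
pickle.dump(d,open("seg0.pkl","wb"))
print(telemetry.observe()["time"])
E
```

```text
scene relay_center [(0.89, [314.9, 161.0, 34.5, 38.0], 889), (0.41, [364.4, 187.6, 46.9, 39.4], 1134)]
scene button_top [(0.4, [247.2, 171.8, 7.1, 7.4], 52), (0.19, [244.5, 176.8, 6.8, 9.5], 51)]
scene lever_bar [(0.82, [234.1, 186.0, 20.9, 30.4], 253), (0.68, [281.9, 144.3, 49.9, 26.4], 840)]
scene trip_lever [(0.62, [234.3, 186.0, 19.3, 26.0], 201)]
scene hood_edge [(0.6, [161.2, 250.4, 102.4, 104.6], 4380)]
scene visor_top [(0.47, [247.7, 177.0, 10.0, 12.8], 85), (0.23, [232.6, 187.7, 19.5, 31.6], 247)]
scene multimeter [(0.59, [279.6, 144.1, 51.5, 32.0], 842)]
scene adapter [(0.63, [362.3, 186.0, 47.0, 41.0], 1131)]
scene coil [(0.69, [296.2, 227.7, 45.8, 58.7], 1260), (0.26, [161.3, 251.2, 100.6, 103.9], 4276)]
side relay_center [(0.55, [220.3, 152.7, 43.7, 31.6], 1057)]
side button_top [(0.45, [213.6, 204.9, 13.5, 19.3], 186)]
side lever_bar [(0.61, [249.8, 219.0, 24.8, 41.2], 412)]
side trip_lever [(0.71, [252.2, 220.1, 21.5, 39.9], 387)]
side hood_edge [(0.74, [275.2, 325.1, 196.3, 99.7], 9250)]
side visor_top [(0.55, [214.4, 208.6, 20.4, 25.9], 378)]
side multimeter [(0.88, [172.0, 163.2, 31.6, 53.6], 1507)]
side adapter [(0.61, [279.6, 136.8, 36.3, 40.7], 1153), (0.58, [276.0, 323.9, 197.7, 98.0], 9286)]
side coil [(0.86, [296.9, 208.8, 41.9, 62.0], 851), (0.53, [211.4, 206.9, 17.5, 15.7], 195)]
1.15
```

```bash
cat > models.py <<'E'
from h import *
from scipy.spatial.transform import Rotation as Ro
def lane_T(x,y,z,yaw):
    return Ro.from_euler('ZY',[yaw,-np.radians(25)]).as_matrix(),np.array([x,y,z])
def box(x0,x1,y0,y1,z0,z1):
    v=np.array([[x,y,z] for x in(x0,x1) for y in(y0,y1) for z in(z0,z1)])/1000
    e=[(i,j) for i in range(8) for j in range(i) if bin(i^j).count('1')==1]
    return v,e
def draw(img,p,R,t,boxes,s,o,col=(0,255,255)):
    for v,e in boxes:
        q=proj(p,v@R.T+t)
        for i,j in e:
            a=((q[i]-o)*s+s/2).astype(int);b=((q[j]-o)*s+s/2).astype(int)
            cv2.line(img,tuple(map(int,a)),tuple(map(int,b)),col,1,cv2.LINE_AA)
def crop(p,x0,y0,x1,y1,s):
    return cv2.resize(np.ascontiguousarray(p["color"][y0:y1,x0:x1,::-1]),None,fx=s,fy=s,interpolation=cv2.INTER_CUBIC)
E
python3 - <<'E'
from models import *
from scipy.optimize import least_squares
np.set_printoptions(precision=4,suppress=True)
d=pickle.load(open("p0.pkl","rb"))
L=np.array([[45,34,56.5],[45,-34,56.5],[265,34,-8.5],[265,-34,-8.5]])/1000
obs={"scene":np.array([(150,211.3),(125,226.3),(208.75,270),(180,290)]),"side":np.array([(233.3,305),(239.3,339),(358.3,275),(371.7,306.7)])}
def f(q):
    R,t=lane_T(*q); X=L@R.T+t
    return np.concatenate([(proj(d[n],X)-obs[n]).ravel() for n in obs])
r=least_squares(f,[.43,-.25,.1,-.12]);print(r.x,r.fun.reshape(-1,2))
R,t=lane_T(*r.x); print("entry",R@[.165,0,0]+t,"end floor z",(R@[.265,0,-.0325]+t))
bx=[box(-55,45,-34,34,-32.5,56.5),box(-55,265,-34,34,-32.5,-8.5)]
for n,c in (("scene",(100,195,240,335,4)),("side",(170,265,380,384,4))):
    im=crop(d[n],*c);draw(im,d[n],R,t,bx,c[4],np.array(c[:2]));draw(im,d[n],R,t,[box(-55,55,-25,25,-32.5,32.5)],c[4],np.array(c[:2]),(0,0,255));cv2.imwrite(f"pics/lane_{n}.png",im[:600,:800])
pickle.dump(r.x,open("lane.pkl","wb"))
E
```

```text
[ 0.4375 -0.2563  0.085  -0.121 ] [[ 1.1195 -0.9942]
 [-1.5727  0.3016]
 [ 1.3416 -0.4964]
 [-0.7789  2.1804]
 [-0.3733 -1.119 ]
 [ 0.1698  1.0015]
 [-0.261  -1.6659]
 [-0.7155  1.0305]]
entry [ 0.5859 -0.2744  0.1547] end floor z [ 0.6895 -0.287   0.1675]
```

View pics/lane_scene.png

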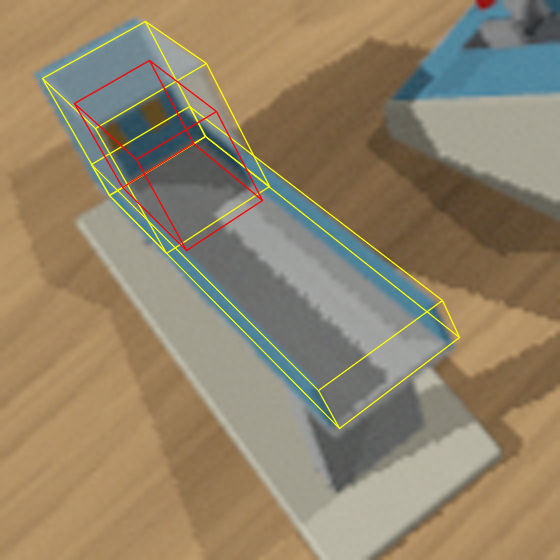

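View pics/lane_side.png

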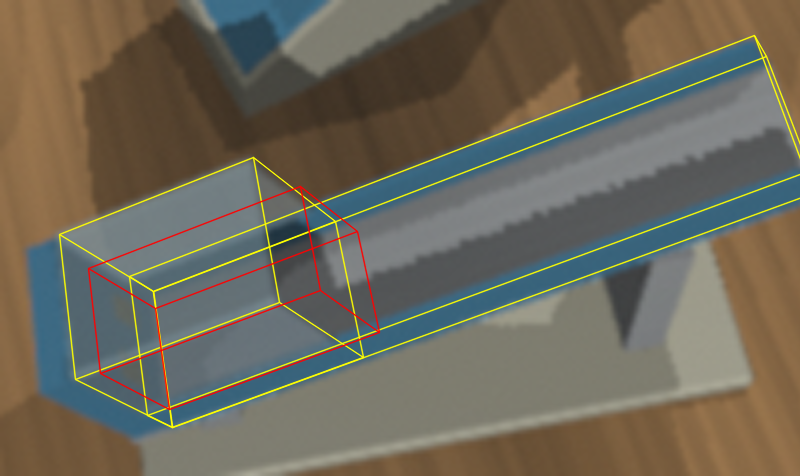

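```bash
cat >> models.py <<'E'
def con_boxes():
    # hinge-xy frame: x back, y left, z from table, mm
    prof=[(-72,0),(-72,40),(83.7,149)]
    v=np.array([[x,y,z] for y in(-65,175) for x,z in prof]+[[x,y,0] for y in (-65,175) for x in (97,)]+[[97,y,149] for y in(-65,175)])/1000
    e=[(0,1),(1,2),(3,4),(4,5),(0,3),(1,4),(2,5),(0,6),(3,7),(6,7),(6,8),(7,9),(8,9),(2,8),(5,9)]
    return [(v,e)]
def con_T(x,y,yaw): return Ro.from_euler('z',yaw).as_matrix(),np.array([x,y,0])
def lever(th,h=87):  # th 0 up
    a=np.radians(12)-th
    c=np.array([85*np.sin(a),0,h+85*np.cos(a)])
    v=np.array([c+[0,-30,0],c+[0,30,0],[0,0,h],c])/1000
    return [(v,[(0,1),(2,3)])]
E
python3 - <<'E'
from models import *
from scipy.optimize import least_squares
np.set_printoptions(precision=4,suppress=True)
d=pickle.load(open("p0.pkl","rb"))
barc=np.array([[.5438,-.0222,.1755],[.5542,-.0745,.1732]]).mean(0);print(barc)
# bar up: offset +17.7 x, z 83
yaw=.21
R,_=con_T(0,0,yaw)
print("hinge from bar",barc-R@[.0177,0,.0831])
UL=np.array([0.5794,0.1288,0.1466]);UR=np.array([.6268,-.0919,.1426]);m=(UL+UR)/2
print("hinge from top edge",m-R@[.0837,.055,.149])
h=barc-R@[.0177,0,.0831]; 
m=(m-R@[.0837,.055,.149]);h[:2]=(h[:2]+m[:2])/2
R,t=con_T(h[0],h[1],yaw)
b=np.array([.4899,.0516,.0936]); print("btn in hinge frame",R.T@(b-t))
n=R@[-np.sin(np.radians(35)),0,np.cos(np.radians(35))]
for nme,c in (("scene",(190,120,390,260,4)),("side",(150,110,350,300,4))):
    im=crop(d[nme],*c);draw(im,d[nme],R,t,con_boxes(),4,np.array(c[:2]));draw(im,d[nme],R,t,lever(0),4,np.array(c[:2]),(0,255,0));cv2.imwrite(f"pics/con_{nme}.png",im[:800,:800] if nme=="scene" else cv2.resize(im,None,fx=.75,fy=.75))
E
```

```text
[ 0.549  -0.0483  0.1744]
hinge from bar [ 0.5317 -0.052   0.0913]
hinge from top edge [ 0.5327 -0.0528 -0.0044]
btn in hinge frame [-0.0197  0.1105  0.0936]
```

View pics/con_scene.png

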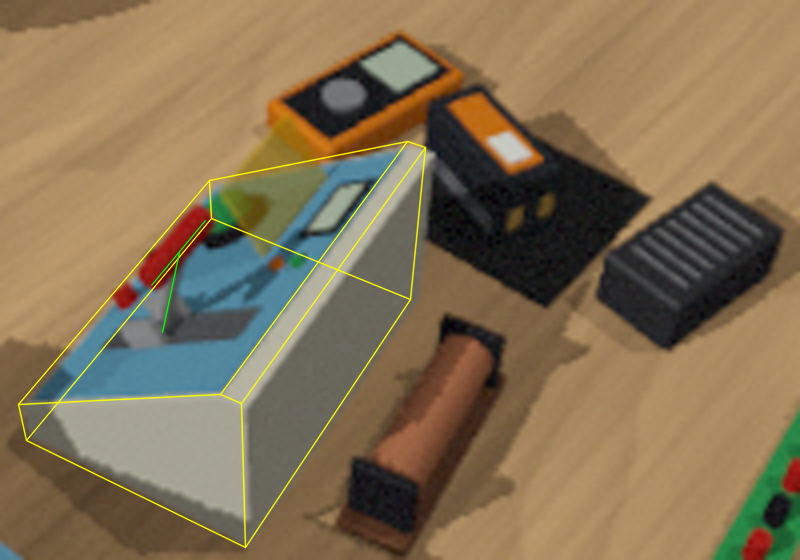

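View pics/con_side.png

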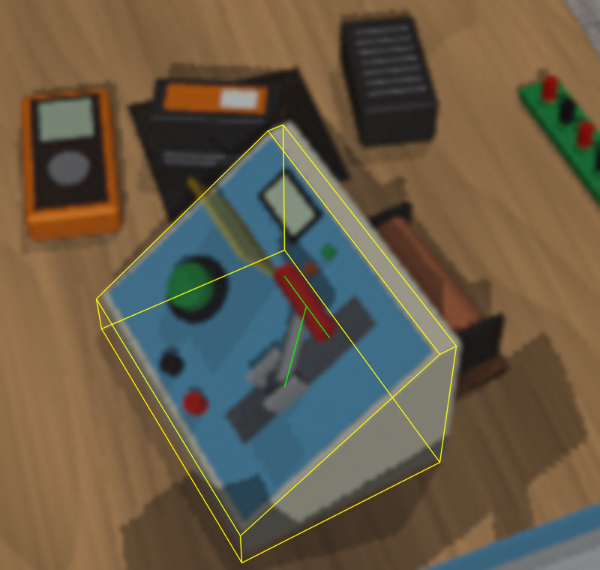

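```bash
python3 - <<'E'
from models import *
from scipy.optimize import least_squares
np.set_printoptions(precision=4,suppress=True)
d=pickle.load(open("p0.pkl","rb"))
R,t=con_T(.534,-.052,.21)
# button: ray from side, plane
a=np.radians(35);n=R@[-np.sin(a),0,np.cos(a)]
p0=R@np.array([-.072,0,.04])+t+n*.022
for nm,px in (("side",(150+252/4,110+382/4)),("scene",(190+222/4,120+208/4))):
    p=d[nm];C=-p["R"].T@p["t"];r=p["R"].T@np.linalg.inv(p["K"])@[px[0],px[1],1]
    X=C+r*((p0-C)@n)/(r@n);print("btn",nm,X,R.T@(X-t))
T=np.array([[s*55,u*25,67] for s in(1,-1) for u in (1,-1)])/1000
sc=np.array([(297.5,144.5),(311.8,141.3),(329.5,158),(314.3,165.5)])
sd={0:(202,136.3),1:(242.5,137)}
for y0 in (0.2,-.6,1.2,-1.4):
  best=None
  for perm in ([1,0,2,3],[3,1,0,2],[2,3,1,0],[0,2,3,1]):
    for sp in ((perm[0],perm[1]),(perm[1],perm[2])):
      def f(q):
        Rr,_=con_T(0,0,q[2]);X=T@Rr.T+[q[0],q[1],0]
        return np.r_[(proj(d["scene"],X[perm])-sc).ravel(),(proj(d["side"],X[list(sp)])-np.array([sd[0],sd[1]])).ravel()]
      r=least_squares(f,[.58,.2,y0])
      if best is None or r.cost<best[0]: best=(r.cost,r.x,perm,sp,r.fun)
  print(best)
x=best[1]
for nme,c in (("scene",(280,130,390,210,7)),("side",(180,120,280,200,8))):
    im=crop(d[nme],*c);Rr,_=con_T(0,0,x[2]);draw(im,d[nme],Rr,np.array([x[0],x[1],0]),[box(-55,55,-25,25,2,67)],c[4],np.array(c[:2]));cv2.imwrite(f"pics/rel_{nme}.png",im)
E
```

```text
btn side [0.4895 0.0442 0.1009] [-0.0234  0.1034  0.1009]
btn scene [0.5026 0.0385 0.1089] [-0.0119  0.0951  0.1089]
(np.float64(587.138485133331), array([0.5687, 0.2802, 2.9195]), [1, 0, 2, 3], (0, 2), array([ 13.1483,  -7.6028, -13.4266,   1.7328,  -6.496 ,   5.1057,
        21.2091,  -9.2531,  -3.0617,   9.9931,  -0.5584,   6.8602]))
(np.float64(587.1384853140015), array([ 0.5687,  0.2802, -0.2221]), [2, 3, 1, 0], (3, 1), array([ 13.1484,  -7.6028, -13.4265,   1.7328,  -6.496 ,   5.1057,
        21.2091,  -9.253 ,  -3.0618,   9.993 ,  -0.5584,   6.8603]))
(np.float64(587.1384852329924), array([ 0.5687,  0.2802, -0.222 ]), [2, 3, 1, 0], (3, 1), array([ 13.1468,  -7.6027, -13.4273,   1.7335,  -6.4946,   5.1053,
        21.2095,  -9.2542,  -3.0613,   9.9941,  -0.5581,   6.859 ]))
(np.float64(587.1384851582795), array([ 0.5687,  0.2802, -3.3636]), [1, 0, 2, 3], (0, 2), array([ 13.1469,  -7.6027, -13.4273,   1.7334,  -6.4946,   5.1053,
        21.2095,  -9.2541,  -3.0613,   9.9941,  -0.5581,   6.859 ]))
```

View pics/rel_scene.png

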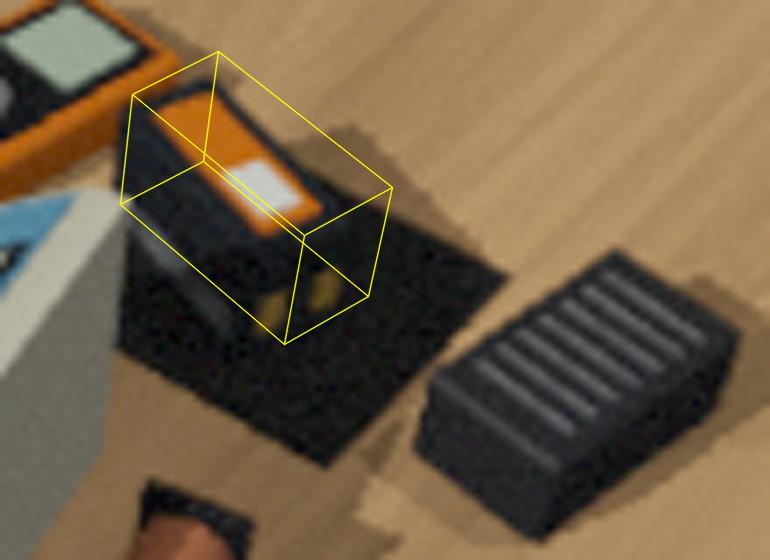

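View pics/rel_side.png

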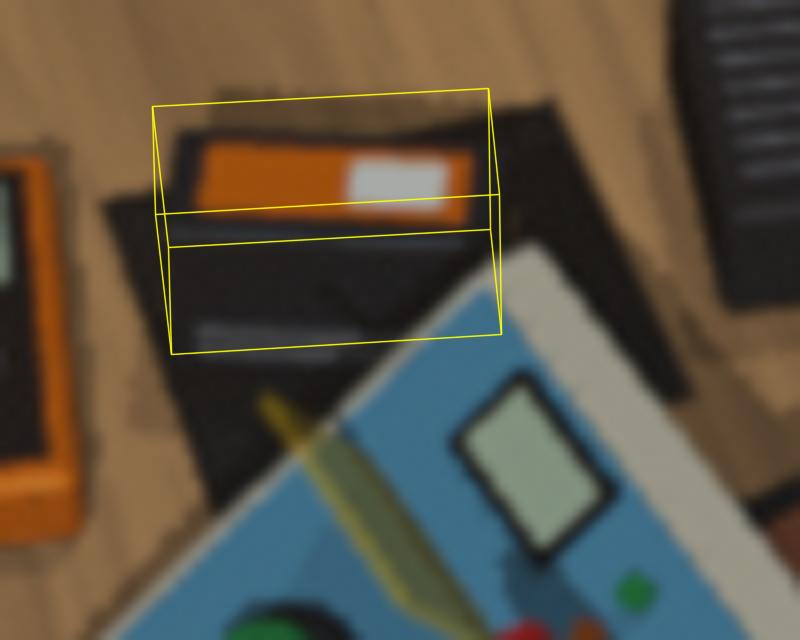

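```bash
python3 - <<'E'
from models import *
from scipy.optimize import least_squares
np.set_printoptions(precision=4,suppress=True)
d=pickle.load(open("p0.pkl","rb"))
T=np.array([[s*55,u*25,67] for s in(1,-1) for u in (1,-1)])/1000
sc=280+0*np.zeros((4,2))
sc=np.array([(125,105),(210,80),(330,192),(257,238)])/7+[280,130]-.4
perm=[3,2,0,1]
sd=np.array([(180,132),(478,145),(172,215),(470,228)])/8+[180,120]-.4; sp=[2,0,3,1]
def f(q):
    Rr,_=con_T(0,0,q[2]);X=T@Rr.T+[q[0],q[1],0]
    return np.r_[(proj(d["scene"],X[perm])-sc).ravel(),(proj(d["side"],X[sp])-sd).ravel()]
r=least_squares(f,[.58,.2,-.2]);x=r.x;print(x,r.fun.reshape(-1,2))
for nme,c in (("scene",(280,130,390,210,7)),("side",(180,120,280,200,8))):
    im=crop(d[nme],*c);Rr,_=con_T(0,0,x[2]);draw(im,d[nme],Rr,np.array([x[0],x[1],0]),[box(-55,55,-25,25,2,67)],c[4],np.array(c[:2]));cv2.imwrite(f"pics/rel_{nme}.png",im)
E
```

```text
[ 0.5644  0.2663 -0.3665] [[-1.5536 -1.49  ]
 [ 0.0357 -2.791 ]
 [ 3.5968  2.6594]
 [-0.2605  1.5965]
 [-2.286  -1.5194]
 [ 2.5435 -1.2577]
 [-3.7581  1.6725]
 [ 2.1531  2.009 ]]
```

View pics/rel_scene.png

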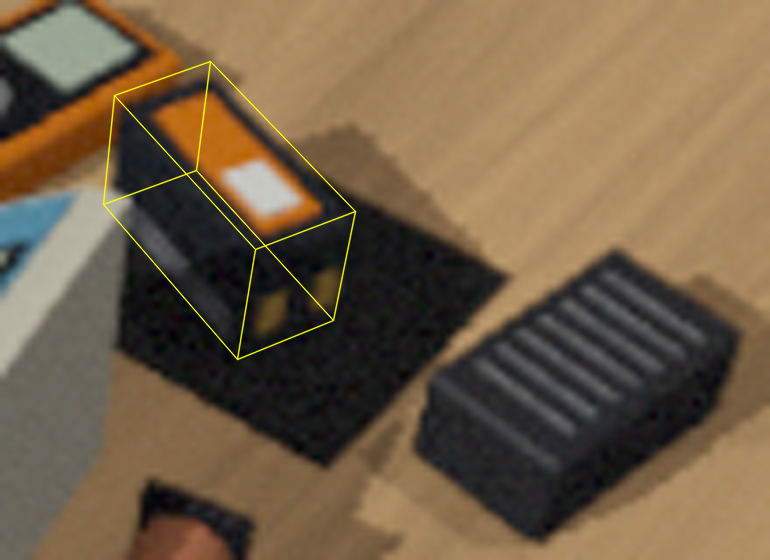

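View pics/rel_side.png

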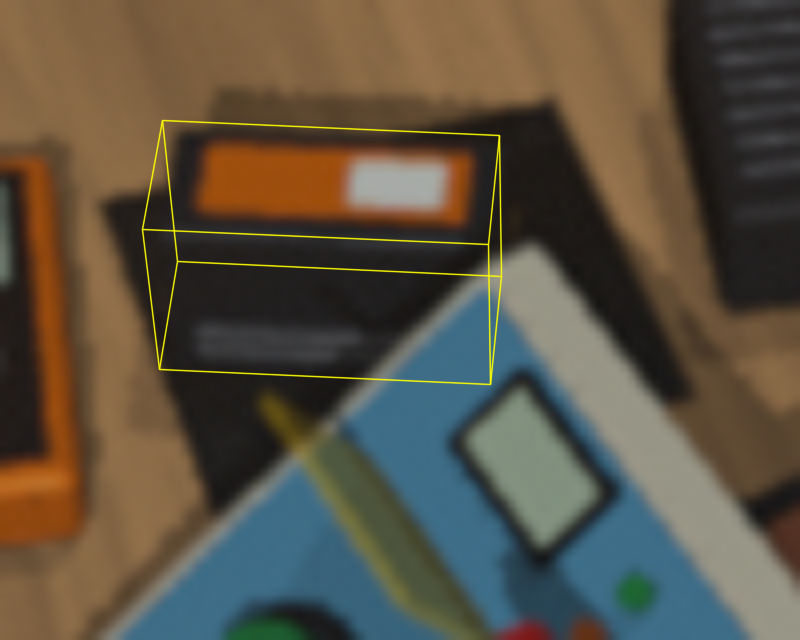

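{"method": "servo_tool", "body": {"targets": "-53 -8 0 0; -53 -8 0 0; -53 -8 0 0; -53 -8 0 0; -53 -8 0 0; -53 -8 0 0; -53 -8 0 0; -30 -5 0 0; 0 0 0 0", "hand": 1, "squeeze": 15}}

```text
time: 2.28
tool_pos: [0.5581, 0.2719, 0.2401]
tool_rot: [3.139, 0.0, 2.756]
contact_force: [-0.1, 0.0, 0.2]
opening: 0.092
```

```bash
cat >> models.py <<'E'
def fproj(p,X):
    c=np.atleast_2d(X)@p["R"].T+p["t"]
    rr=np.hypot(c[:,0],c[:,1]);th=np.arctan2(rr,c[:,2]);f=p["K"][0,0]
    return np.c_[p["K"][0,2]+f*th*c[:,0]/rr,p["K"][1,2]+f*th*c[:,1]/rr]
def fray(p,px):
    q=(np.array(px)-p["K"][:2,2])/p["K"][0,0];th=np.hypot(*q)
    v=np.array([*(np.sin(th)*q/th),np.cos(th)]);return -p["R"].T@p["t"],p["R"].T@v
def fdraw(im,p,R,t,boxes,col=(0,255,255),s=1):
    for v,e in boxes:
        for i,j in e:
            X=(v[i]+(v[j]-v[i])*np.linspace(0,1,15)[:,None])@R.T+t
            q=((fproj(p,X)+.5)*s).astype(np.int32);cv2.polylines(im,[q.reshape(-1,1,2)],False,col,1,cv2.LINE_AA)
E
cat > wr.py <<'E'
import sys
from models import *
from cell import cams,telemetry
def shot(tag,n="wrist"):
    p=cams.read_camera(n);pickle.dump(p,open(f"w_{tag}.pkl","wb"));return p
E
python3 - <<'E'
from wr import *
p=shot("a")
im=np.ascontiguousarray(p["color"][:,:,::-1]);im=cv2.resize(im,None,fx=1.5,fy=1.5,interpolation=cv2.INTER_CUBIC)
R,_=con_T(0,0,-.3665)
fdraw(im,p,R,np.array([.5644,.2663,0]),[box(-55,55,-25,25,2,67)],s=1.5)
cv2.imwrite("pics/wa.png",im)
E
```

```text
(no output)
```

View pics/wa.png

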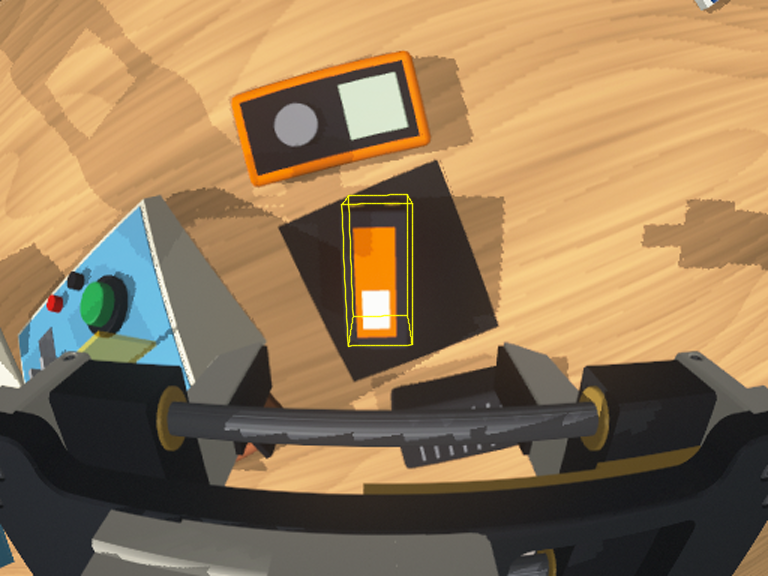

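```bash
python3 - <<'E'
from wr import *
p=pickle.load(open("w_a.pkl","rb"))
c=p["color"][120:240,200:310,::-1].astype(float)
c=np.clip(c*3,0,255).astype(np.uint8);c=cv2.resize(c,None,fx=5,fy=5,interpolation=cv2.INTER_CUBIC)
cv2.imwrite("pics/wa2.png",c)
E
```

View pics/wa2.png

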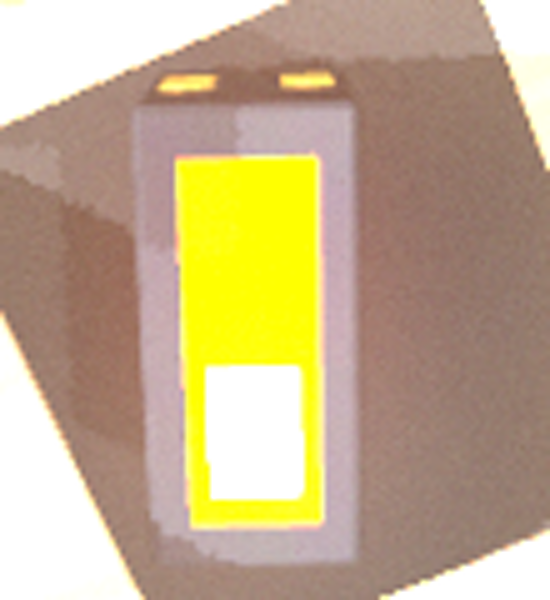

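```bash
python3 - <<'E'
from wr import *
p=pickle.load(open("w_a.pkl","rb"))
q=[]
for c in [(133,103),(355,100),(357,562),(157,562)]:
    C,v=fray(p,np.array(c)/5+[200,120]-.4);q.append((C+v*(.067-C[2])/v[2])[:2])
q=np.array(q);print(q,q.mean(0)); 
for i in range(4):
    e=q[(i+1)%4]-q[i];print(np.hypot(*e),np.arctan2(e[1],e[0]))
m=(q[2]+q[3]-q[0]-q[1]);print("yaw",np.arctan2(m[1],m[0]))
# multimeter etc check visible; tool frame shift
o=telemetry.observe()
yaw=o["tool_rot"][2];tx=np.array([np.cos(yaw),np.sin(yaw)]);ty=np.array([np.sin(yaw),-np.cos(yaw)])
dd=q.mean(0)-o["tool_pos"][:2];print(o["tool_pos"],"shift tool",dd@tx*1000,dd@ty*1000, yaw-np.pi)
E
```

```text
[[0.50794295 0.25956653]
 [0.52537402 0.30390542]
 [0.62636004 0.26523972]
 [0.60867212 0.22159956]] [0.56708728 0.26257781]
0.04764219822889714 1.196223909035596
0.1081351617756349 -0.36566271972068964
0.04708848715844166 -1.955874379081004
0.10764691279967926 2.7811386060444794
yaw -0.36306427646402223
[0.55705944 0.27265401 0.24018554] shift tool -13.07681678934874 -5.5753312476580446 -0.3847882033870045
```

{"method": "servo_tool", "body": {"targets": "-13 -5 30 -0.02; 0 0 40 0; 0 0 40 0; 0 0 30 0; 0 0 0 0"}}

```text
time: 2.95
tool_pos: [0.5629, 0.2686, 0.0986]
tool_rot: [3.137, -0.0, 2.784]
contact_force: [0.1, 0.7, 0.3]
opening: 0.0919
```

{"method": "servo_tool", "body": {"targets": "-4 -3 27 0; -3 -2 25 0; 0 0 0 0; 0 0 0 0"}}

```text
time: 3.45
tool_pos: [0.5694, 0.2659, 0.0535]
tool_rot: [3.13, 0.007, 2.788]
contact_force: [0.5, 0.0, 0.2]
opening: 0.0917
```

{"method": "servo_tool", "body": {"targets": "0 -4 6 0; 0 0 0 0"}}

```text
time: 3.7
tool_pos: [0.5688, 0.2627, 0.0497]
tool_rot: [3.128, 0.01, 2.788]
contact_force: [-0.5, 0.1, -0.3]
opening: 0.0921
```

{"method": "servo_tool", "body": {"targets": "0 0 0 0; 0 0 0 0; 0 0 0 0; 0 0 0 0", "hand": 0, "squeeze": 15}}

```text
time: 4.2
tool_pos: [0.5692, 0.2628, 0.0505]
tool_rot: [3.127, 0.011, 2.788]
contact_force: [0.0, 0.4, -0.7]
opening: 0.0567
```

{"method": "servo_tool", "body": {"targets": "0 0 0 0; 0 0 0 0; 0 0 0 0"}}

```text
time: 4.58
tool_pos: [0.5692, 0.2627, 0.0505]
tool_rot: [3.127, 0.011, 2.788]
contact_force: [0.0, 0.0, 0.6]
opening: 0.0501
```

{"method": "servo_tool", "body": {"targets": "0 0 -20 0; 0 0 -40 0; 0 0 -50 0; 0 0 -50 0; 0 0 -40 0; 0 0 0 0"}}

```text
time: 5.32
tool_pos: [0.5641, 0.2603, 0.2506]
tool_rot: [3.134, 0.002, 2.788]
contact_force: [0.7, -0.5, -3.9]
opening: 0.05
```

{"method": "servo_tool", "body": {"targets": "-20 -50 -20 0; -20 -50 -20 0; -20 -50 0 0; -20 -50 0 0; -20 -50 0 -0.1; -10 -30 0 -0.13; 0 0 0 0"}}

```text
time: 6.2
tool_pos: [0.5684, -0.0487, 0.2703]
tool_rot: [3.137, -0.025, 3.028]
contact_force: [0.1, 0.6, -3.7]
opening: 0.0503
```

{"method": "servo_tool", "body": {"targets": "-10 -50 0 0; -10 -50 0 0; -10 -50 0 0; -9 -50 0 0; -4 -20 0 0; 0 0 0 0"}}

```text
time: 6.95
tool_pos: [0.5848, -0.2711, 0.2535]
tool_rot: [3.126, -0.043, 3.028]
contact_force: [0.3, 0.5, -2.8]
opening: 0.0504
```

```bash
python3 - <<'E'
from wr import *
q=pickle.load(open("lane.pkl","rb"));R,t=lane_T(*q)
bx=[box(-55,45,-34,34,-32.5,56.5),box(-55,265,-34,34,-32.5,-8.5)]
o=telemetry.observe();print(o["tool_pos"],o["tool_rot"])
Rt=Ro.from_euler('xyz',o["tool_rot"]).as_matrix()
for n in("wrist","scene","side"):
    p=shot("b"+n,n);im=np.ascontiguousarray(p["color"][:,:,::-1])
    if n=="wrist":
        im=cv2.resize(im,None,fx=1.5,fy=1.5,interpolation=cv2.INTER_CUBIC)
        fdraw(im,p,R,t,bx,s=1.5)
    else:
        c={"scene":(80,150,280,300,4),"side":(170,200,370,350,4)}[n]
        im=crop(p,*c);draw(im,p,R,t,bx,4,np.array(c[:2]))
        draw(im,p,Rt,o["tool_pos"],[box(-55,55,-25,25,-16.5,48.5)],4,np.array(c[:2]),(0,0,255))
    cv2.imwrite(f"pics/b_{n}.png",im)
E
```

```text
[ 0.58481697 -0.27105269  0.25353642] [ 3.12612352 -0.04324897  3.02751377]
```

View pics/b_wrist.png

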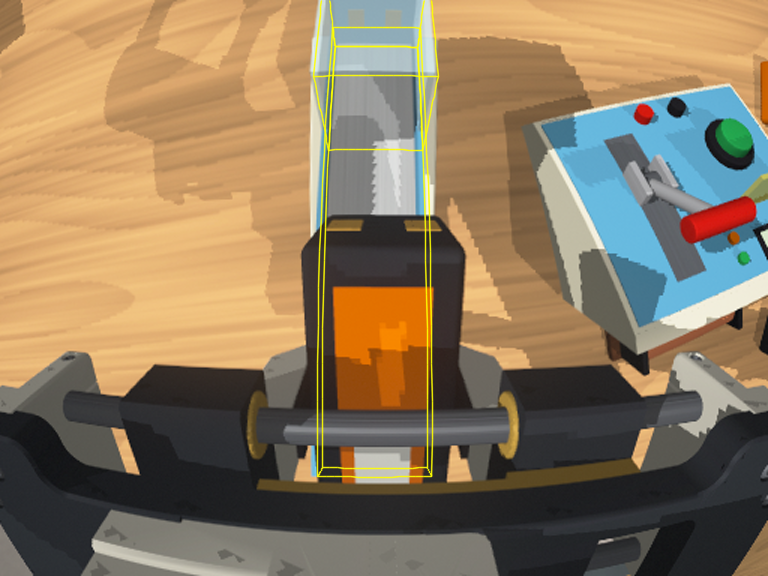

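View pics/b_scene.png

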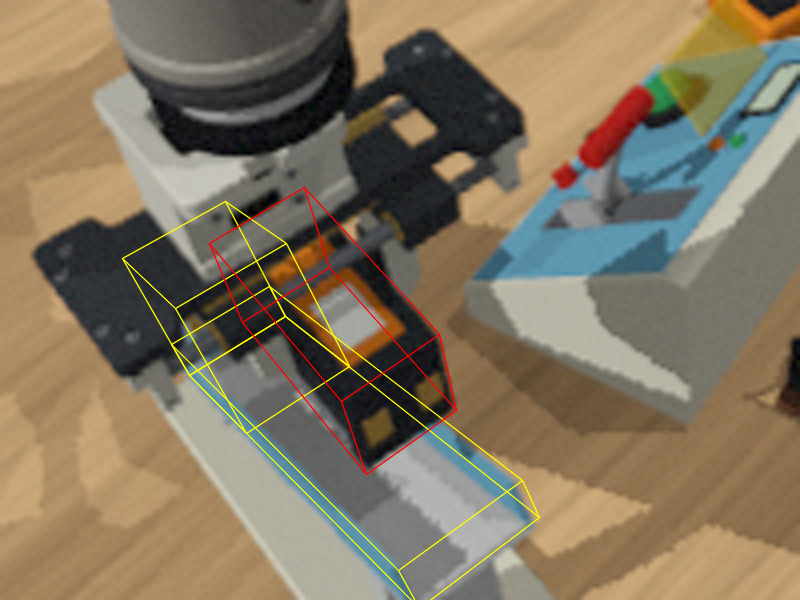

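View pics/b_side.png

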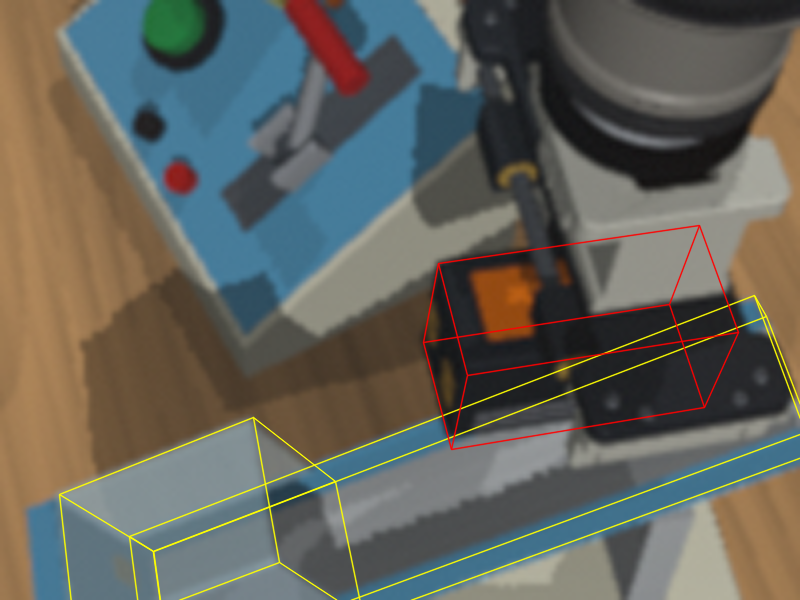

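{"method": "servo_tool", "body": {"targets": "-2 -5 15 0; 0 0 15 0; 0 0 12 0; 0 0 0 0"}}

```text
time: 7.6
tool_pos: [0.5836, -0.2704, 0.2112]
tool_rot: [3.127, -0.045, 3.034]
contact_force: [1.3, 0.4, -3.5]
opening: 0.0502
```

{"method": "servo_tool", "body": {"targets": "-2 -6 0 0.012; 0 0 0 0"}}

```text
time: 7.85
tool_pos: [0.5853, -0.2766, 0.2106]
tool_rot: [3.127, -0.045, 3.022]
contact_force: [0.4, -1.3, -3.2]
opening: 0.0498
```

{"method": "servo_tool", "body": {"targets": "0 0 8 0; 0 0 6 0; 0 0 0 0"}}

```text
time: 8.22
tool_pos: [0.5847, -0.2762, 0.1949]
tool_rot: [3.127, -0.045, 3.022]
contact_force: [0.4, -0.1, -3.3]
opening: 0.05
```

```bash
python3 - <<'E'
from wr import *
q=pickle.load(open("lane.pkl","rb"));q[1]-=.002;R,t=lane_T(*q);pickle.dump(q,open("lane.pkl","wb"))
bx=[box(-55,45,-34,34,-32.5,56.5),box(-55,265,-34,34,-32.5,-8.5)]
o=telemetry.observe();print(o["tool_pos"],o["tool_rot"],o["contact_force"])
Rt=Ro.from_euler('xyz',o["tool_rot"]).as_matrix()
for n in("wrist","scene"):
    p=shot("c"+n,n);im=np.ascontiguousarray(p["color"][:,:,::-1])
    if n=="wrist":
        im=cv2.resize(im,None,fx=1.5,fy=1.5,interpolation=cv2.INTER_CUBIC)
        fdraw(im,p,R,t,bx,s=1.5)
    else:
        c=(100,180,260,300,5)
        im=crop(p,*c);draw(im,p,R,t,bx,5,np.array(c[:2]))
    cv2.imwrite(f"pics/c_{n}.png",im)
E
```

```text
[ 0.58474463 -0.27622391  0.19486276] [ 3.12677381 -0.04510809  3.02172819] [ 0.42129651 -0.08308177 -3.33289239]
```

View pics/c_wrist.png

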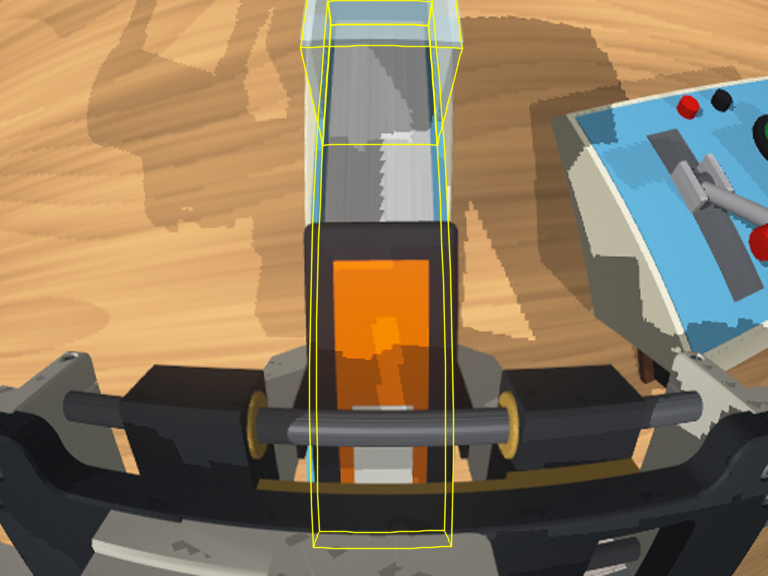

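View pics/c_scene.png

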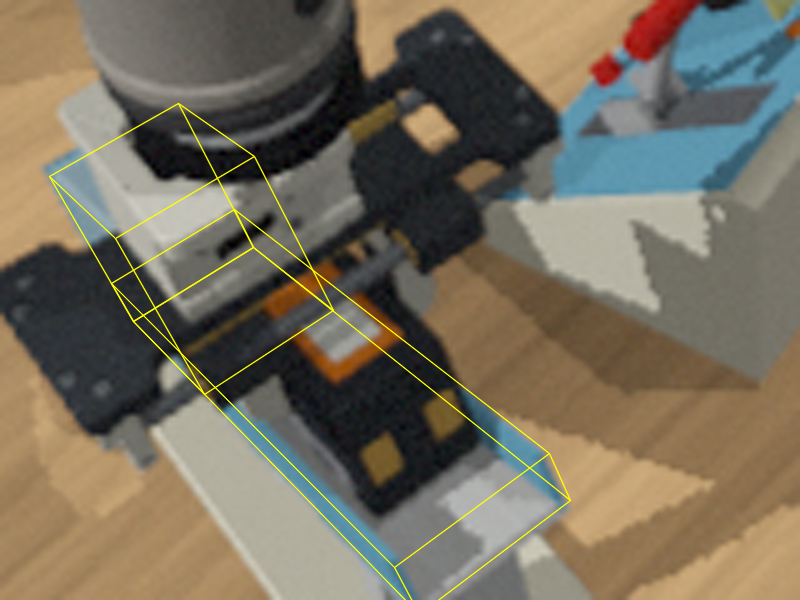

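{"method": "servo_tool", "body": {"targets": "0 0 4 0; 0 0 4 0; 0 0 4 0; 0 0 0 0", "squeeze": 5}}

```text
time: 8.82
tool_pos: [0.5845, -0.2762, 0.1834]
tool_rot: [3.128, -0.044, 3.022]
contact_force: [0.1, 0.1, -3.9]
opening: 0.0498
```

{"method": "servo_tool", "body": {"targets": "0 0 5 0; 0 0 5 0; 0 0 0 0"}}

```text
time: 9.2
tool_pos: [0.5841, -0.2762, 0.1736]
tool_rot: [3.128, -0.043, 3.022]
contact_force: [-0.1, -0.5, -2.4]
opening: 0.0505
```

```bash
python3 - <<'E'
from wr import *
for n in("scene","side"):
    p=shot("d"+n,n)
    c={"scene":(100,180,260,300,5),"side":(240,220,400,340,5)}[n]
    cv2.imwrite(f"pics/d_{n}.png",crop(p,*c))
E
```

```text
(no output)
```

View pics/d_scene.png

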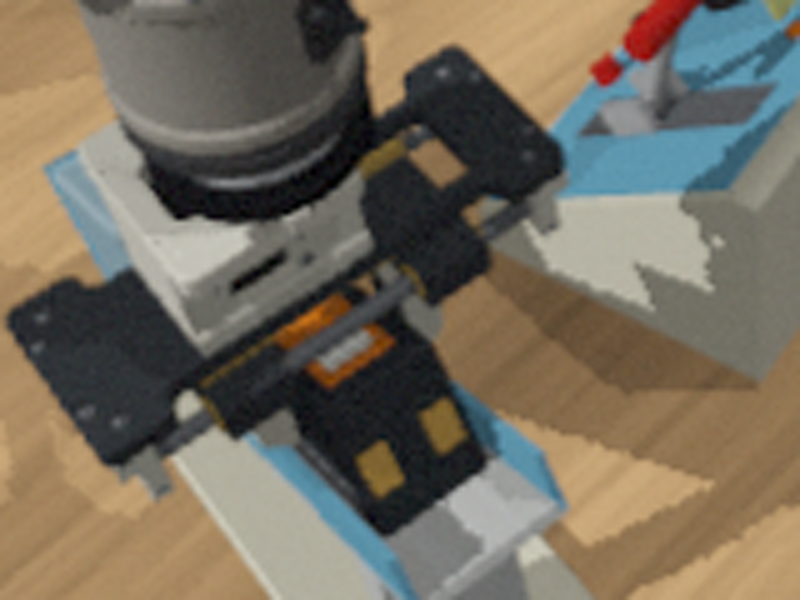

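View pics/d_side.png

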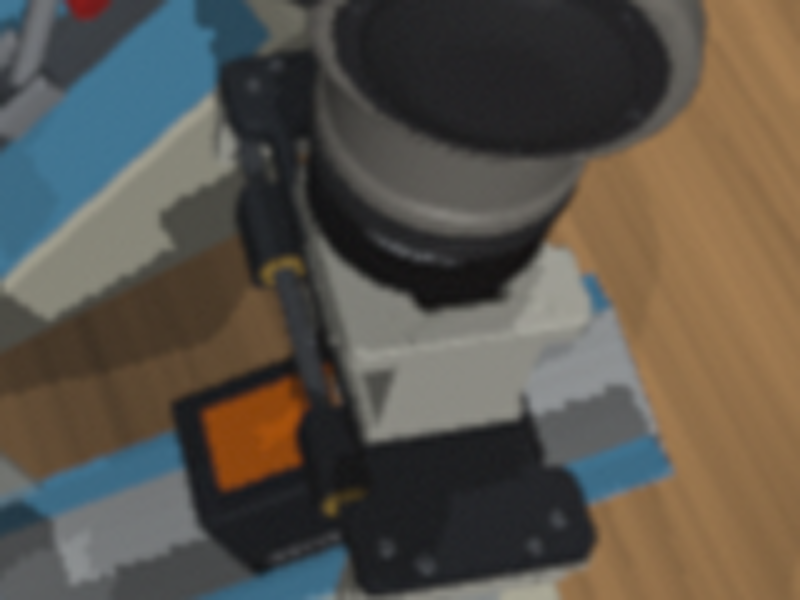

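{"method": "servo_tool", "body": {"targets": "0 0 4 0; 0 0 4 0; 0 0 0 0"}}

```text
time: 9.68
tool_pos: [0.5852, -0.2766, 0.1687]
tool_rot: [3.131, -0.037, 3.022]
contact_force: [-1.3, 0.2, -2.8]
opening: 0.0501
```

{"method": "servo_tool", "body": {"targets": "0 0 5 0; 0 0 5 0; 0 0 0 0", "squeeze": 3}}

```text
time: 10.05
tool_pos: [0.5855, -0.2772, 0.165]
tool_rot: [3.134, -0.031, 3.022]
contact_force: [-2.0, 1.1, -1.6]
opening: 0.05
```

```bash
python3 - <<'E'
from wr import *
for n in("wrist","side"):
    p=shot("e"+n,n)
    if n=="side": cv2.imwrite(f"pics/e_{n}.png",crop(p,200,240,360,360,5))
    else: cv2.imwrite("pics/e_wrist.png",p["color"][:,:,::-1])
E
```

```text
(no output)
```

View pics/e_wrist.png

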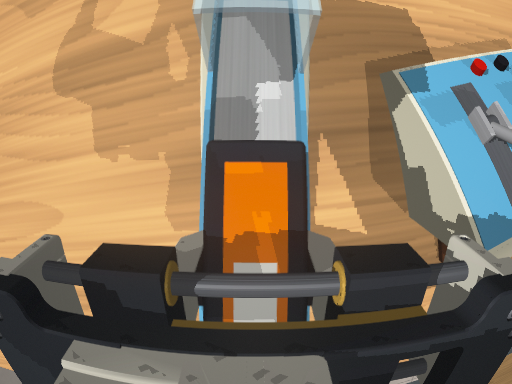

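View pics/e_side.png

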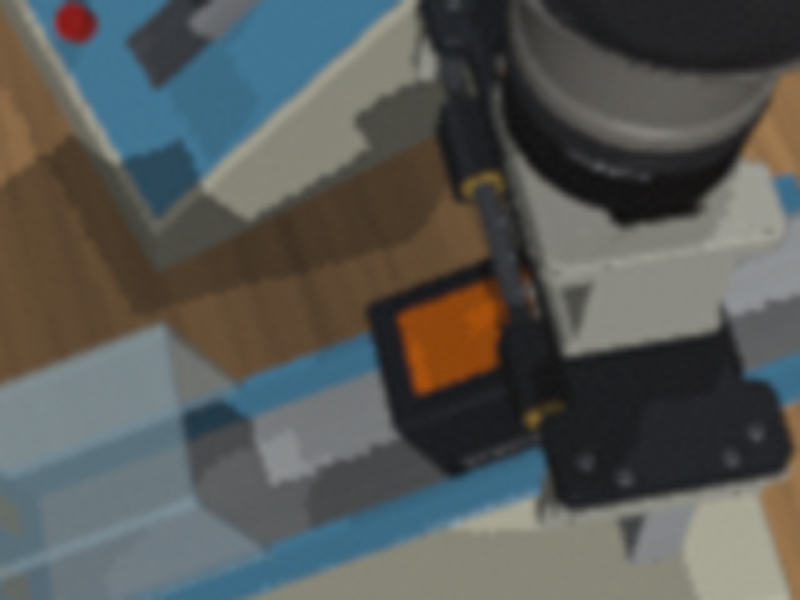

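{"method": "servo_tool", "body": {"targets": "0 0 0 0; 0 0 0 0; 0 0 0 0; 0 0 0 0; 0 0 0 0; 0 0 0 0", "hand": 1}}

```text
time: 10.9
tool_pos: [0.5855, -0.2772, 0.1649]
tool_rot: [3.134, -0.032, 3.022]
contact_force: [-2.6, 1.0, 4.5]
opening: 0.0507
```

```bash
python3 - <<'E'
from wr import *
q=pickle.load(open("lane.pkl","rb"));R,t=lane_T(*q)
for n in("wrist","side","scene"):
    p=shot("f"+n,n)
    if n=="wrist": cv2.imwrite("pics/f_wrist.png",p["color"][:,:,::-1])
    else:
        c={"scene":(100,180,260,300,5),"side":(170,240,330,360,5)}[n]
        im=crop(p,*c);draw(im,p,R,t,[box(-55,55,-25,25,-32.5,32.5)],5,np.array(c[:2]),(0,0,255))
        cv2.imwrite(f"pics/f_{n}.png",im)
E
```

```text
(no output)
```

View pics/f_side.png

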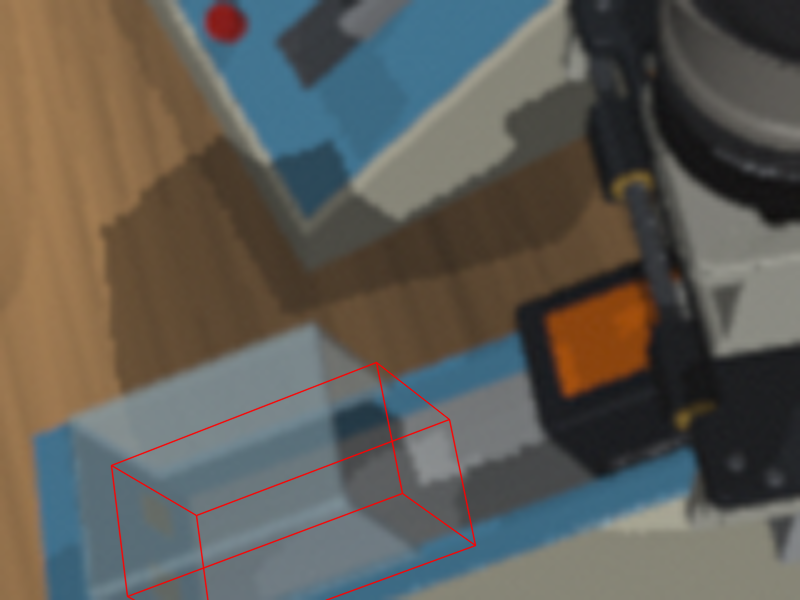

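View pics/f_wrist.png

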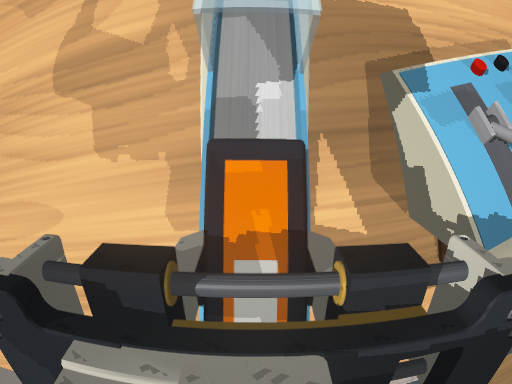

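{"method": "servo_tool", "body": {"targets": "0 0 -4 0; 0 0 -3 0; 0 0 0 0; 0 0 0 0"}}

```text
time: 11.55
tool_pos: [0.5864, -0.2773, 0.1707]
tool_rot: [3.134, -0.031, 3.022]
contact_force: [1.1, 0.7, 0.7]
opening: 0.0904
```

```bash
python3 - <<'E'
from wr import *
q=pickle.load(open("lane.pkl","rb"));R,t=lane_T(*q)
for n in("side","scene"):
    p=shot("g"+n,n)
    c={"scene":(100,180,260,300,5),"side":(170,240,330,360,5)}[n]
    im=crop(p,*c);draw(im,p,R,t,[box(-55,55,-25,25,-32.5,32.5)],5,np.array(c[:2]),(0,0,255))
    cv2.imwrite(f"pics/g_{n}.png",im)
E
```

```text
(no output)
```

View pics/g_side.png

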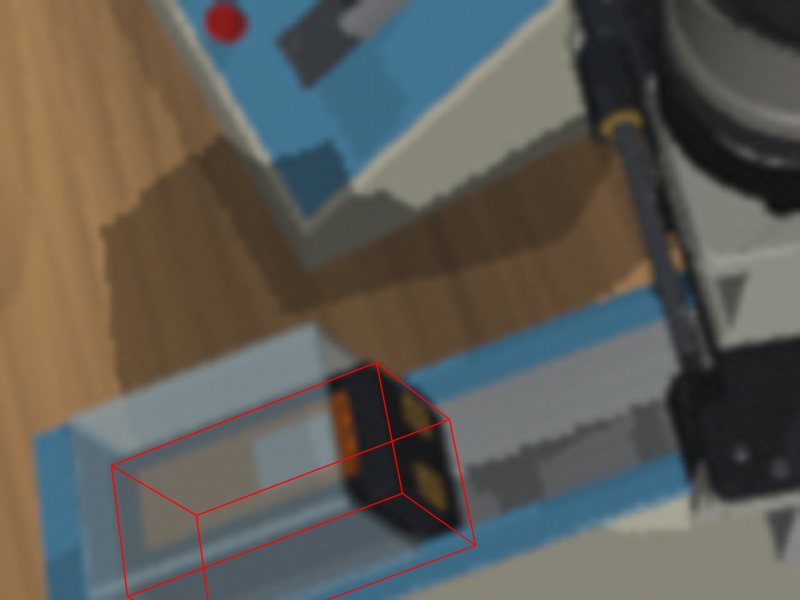

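{"method": "servo_tool", "body": {"targets": "0 0 -40 0; 0 0 -40 0; 0 0 -20 0; 0 0 0 0"}}

```text
time: 12.15
tool_pos: [0.5892, -0.2784, 0.272]
tool_rot: [3.133, -0.034, 3.022]
contact_force: [-0.1, -0.1, -0.5]
opening: 0.0922
```

```bash
python3 - <<'E'
from wr import *
R,t=con_T(.534,-.052,.21)
for f,c in (("w_a",(0,110,200,290)),("w_bwrist",(340,40,512,170))):
    p=pickle.load(open(f+".pkl","rb"));im=cv2.resize(np.ascontiguousarray(p["color"][:,:,::-1]),None,fx=4,fy=4,interpolation=cv2.INTER_CUBIC)
    fdraw(im,p,R,t,con_boxes(),s=4);fdraw(im,p,R,t,lever(0),(0,255,0),s=4)
    x0,y0,x1,y1=c;cv2.imwrite(f"pics/{f}_con.png",im[y0*4:y1*4,x0*4:x1*4])
E
```

```text
(no output)
```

View pics/w_a_con.png

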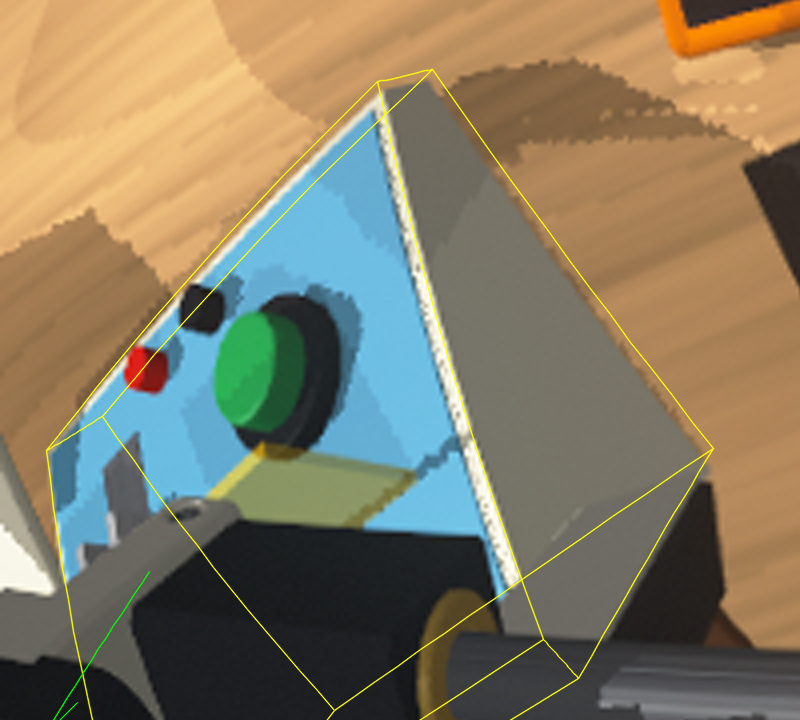

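View pics/w_bwrist_con.png

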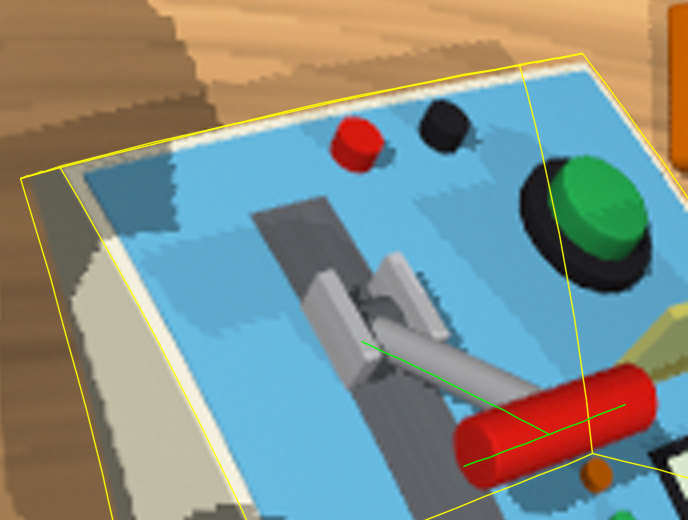

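```bash
python3 - <<'E'
from wr import *
R,t=con_T(.535,-.0515,.21)
a=np.radians(35);n=R@[-np.sin(a),0,np.cos(a)];p0=R@np.array([-.072,0,.04])+t+n*.022
rays=[]
for f,px in (("w_a",(61.25,201.25)),("w_bwrist",(491.5,90))):
    p=pickle.load(open(f+".pkl","rb"));C,v=fray(p,np.array(px)-.4);rays.append((C,v))
    X=C+v*((p0-C)@n)/(v@n);print(X,R.T@(X-t))
A=sum(np.eye(3)-np.outer(v,v) for C,v in rays);b=sum((np.eye(3)-np.outer(v,v))@C for C,v in rays)
X=np.linalg.solve(A,b);print("tri",X,R.T@(X-t))
xf=R@[np.cos(a),0,np.sin(a)]
print("visor",X+xf*.057+n*.033)
E
```

```text
[0.48731657 0.0529119  0.0998577 ] [-0.02487017  0.11205815  0.0998577 ]
[0.48865457 0.04793997 0.10004827] [-0.02459801  0.10691653  0.10004827]
tri [0.48791925 0.05073613 0.09733883] [-0.0247343   0.10980455  0.09733883]
visor [0.51507295 0.05652374 0.15706471]
```

```bash
python3 - <<'E'
from cell import telemetry
o=telemetry.observe();print(o["qpos"],o["time"])
E
```

```text
[-0.55610904  0.58943381  1.03754203 -0.00607516  1.54885038 -2.00675701] 12.15
```

{"method": "servo_tool", "body": {"targets": "20 45 0 0; 20 45 0 0; 20 45 0 0; 20 45 0 0; 20 45 0 0; 20 45 0 0; 20 45 0 -0.1; 10 25 0 -0.12; 0 0 0 -0.12; 0 0 0 0"}}

```text
time: 13.4
tool_pos: [0.4693, 0.0879, 0.2673]
tool_rot: [3.113, -0.045, -2.913]
contact_force: [0.1, 0.4, 0.6]
opening: 0.0919
```

{"method": "servo_tool", "body": {"targets": "8 16 0 0.02; 0 0 40 0; 0 0 40 0; 0 0 35 0; 0 0 0 0"}}

```text
time: 14.02
tool_pos: [0.4507, 0.1024, 0.1478]
tool_rot: [3.114, -0.049, -2.951]
contact_force: [-0.4, 0.2, 0.6]
opening: 0.0918
```

{"method": "servo_tool", "body": {"targets": "-7 -2 0 -0.02; 0 0 0 0"}}

```text
time: 14.28
tool_pos: [0.4601, 0.1013, 0.1493]
tool_rot: [3.114, -0.045, -2.932]
contact_force: [0.3, -0.1, 0.6]
opening: 0.0918
```

```bash
cat > look.py <<'E'
import sys
from wr import *
tag=sys.argv[1]
R,t=con_T(.535,-.0515,.21)
o=telemetry.observe();print(o["tool_pos"],o["tool_rot"],o["contact_force"],o["time"])
for n in sys.argv[2:]:
    p=shot(tag+n,n)
    if n=="wrist":
        im=cv2.resize(np.ascontiguousarray(p["color"][:,:,::-1]),None,fx=1.5,fy=1.5,interpolation=cv2.INTER_CUBIC)
        
    else:
        c={"scene":(170,100,330,220,5),"side":(150,140,310,260,5)}[n]
        im=crop(p,*c)
    cv2.imwrite(f"pics/{tag}_{n}.png",im)
E
python3 look.py h wrist side scene
```

```text
[0.46006773 0.10129992 0.14927029] [ 3.11362234 -0.04541027 -2.93217995] [ 0.2778338  -0.12690568  0.64495798] 14.275
```

View pics/h_wrist.png

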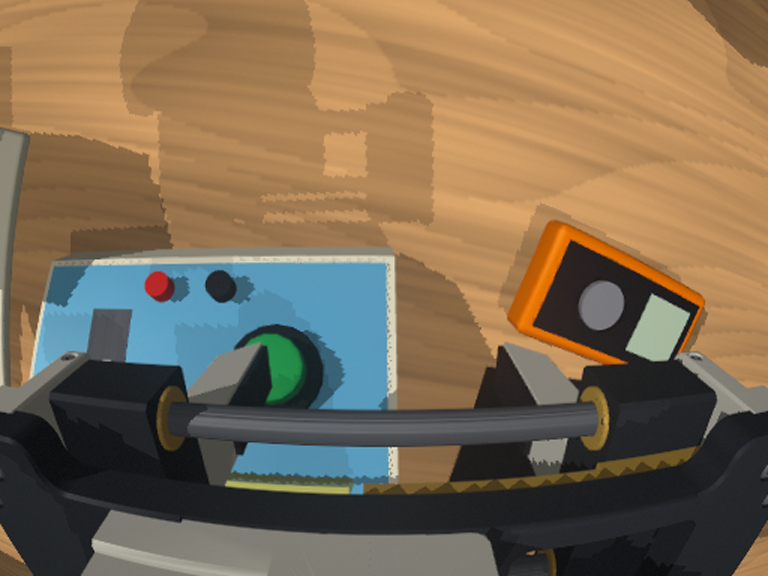

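View pics/h_side.png

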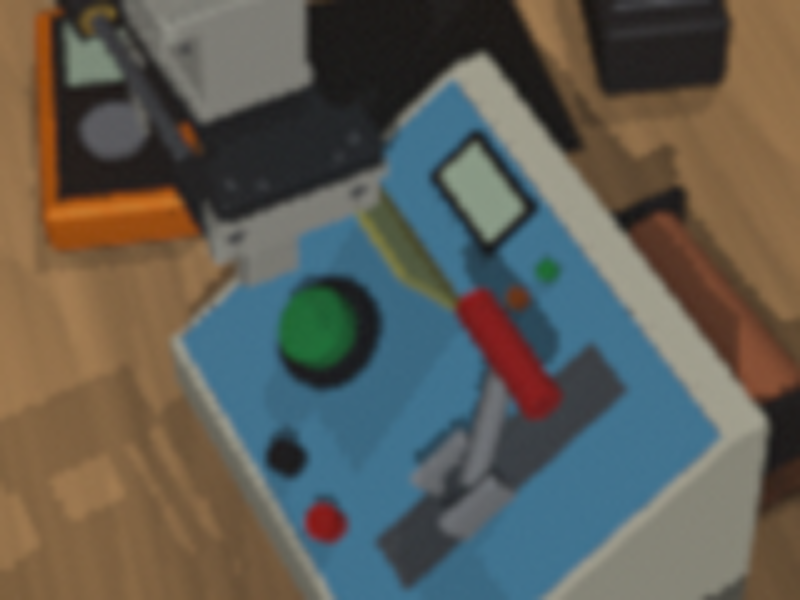

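View pics/h_scene.png

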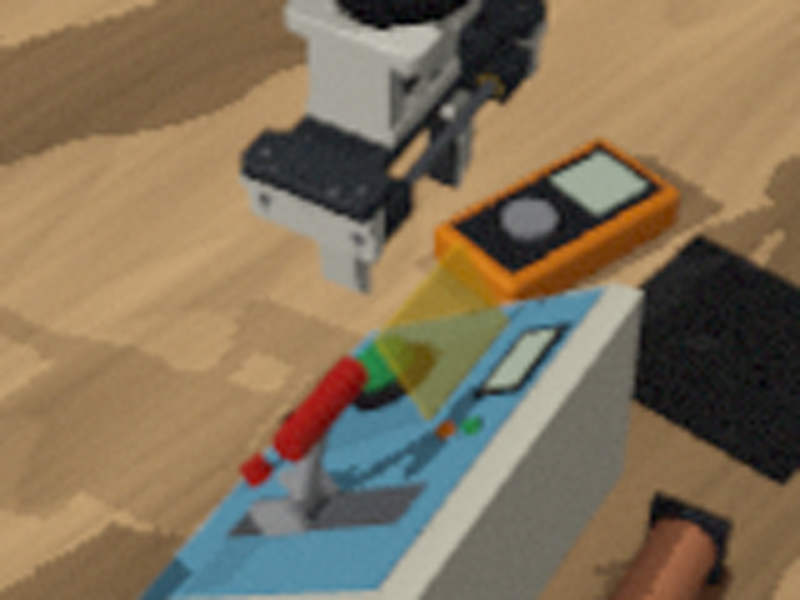

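```bash
python3 - <<'E'
from wr import *
p=pickle.load(open("w_hwrist.pkl","rb"))
tp=np.array([0.46006773,0.10129992,0.14927029]);Rt=Ro.from_euler('xyz',[3.11362234,-0.04541027,-2.93217995]).as_matrix()
for y in(-46,-65):
  for x in (9.5,-9.5):
    print(x,y,fproj(p,tp+Rt@np.array([x,y,14])/1000)[0]*1.5)
R,t=con_T(.535,-.0515,.21);B=np.array([.488,.0507,.0995])
a=np.radians(35);n=R@[-np.sin(a),0,np.cos(a)];u=R@[np.cos(a),0,np.sin(a)];v=R@[0,1,0]
im=cv2.resize(np.ascontiguousarray(p["color"][:,:,::-1]),None,fx=1.5,fy=1.5)
ph=np.linspace(0,2*np.pi,40)[:,None]
cv2.polylines(im,[(fproj(p,B+.018*(np.cos(ph)*u+np.sin(ph)*v))*1.5).astype(np.int32).reshape(-1,1,2)],True,(0,0,255),1)
c=np.array([tp+Rt@np.array([x,y,14])/1000 for x,y in((9.5,-46),(-9.5,-46),(-9.5,-65),(9.5,-65))])
cv2.polylines(im,[(fproj(p,c)*1.5).astype(np.int32).reshape(-1,1,2)],True,(255,0,255),1)
print("tip back mid local",R.T@((c[1]+c[2])/2-t),"btn local",R.T@(B-t))
cv2.imwrite("pics/h2.png",cv2.resize(im[230:500,:450],None,fx=1.7,fy=1.7))
E
```

```text
9.5 -46 [266.78963473 344.52297878]
-9.5 -46 [271.47799695 385.86386017]
9.5 -65 [222.59841356 343.36526164]
-9.5 -65 [228.82151872 383.99926939]
tip back mid local [-0.0326813   0.10997151  0.13330839] btn local [-0.02466285  0.10975237  0.0995    ]
```

View pics/h2.png

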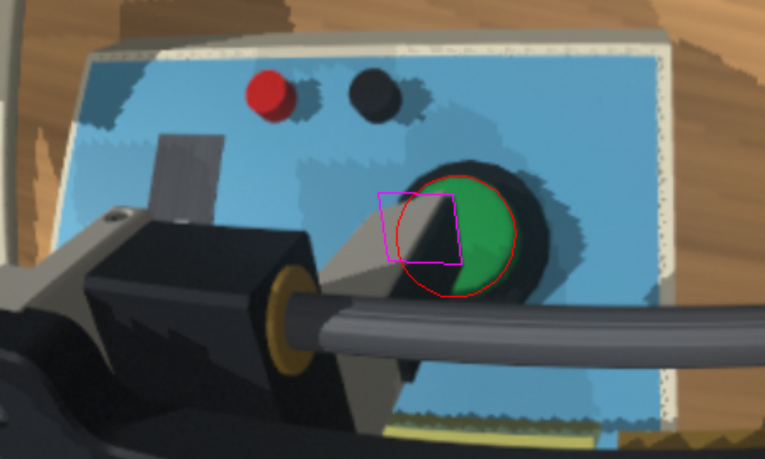

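{"method": "servo_tool", "body": {"targets": "4 0 0 0; 0 0 12 0; 0 0 12 0; 0 0 10 0; 0 0 0 0"}}

```text
time: 15.05
tool_pos: [0.4527, 0.1014, 0.113]
tool_rot: [3.113, -0.046, -2.932]
contact_force: [-0.8, 0.3, -0.4]
opening: 0.0919
```

```bash
cat > tip.py <<'E'
from wr import *
def tip():
    o=telemetry.observe();Rt=Ro.from_euler('xyz',o["tool_rot"]).as_matrix();R,t=con_T(.535,-.0515,.21)
    L=lambda v:np.round((R.T@(o["tool_pos"]+Rt@np.array(v)/1000-t))*1000,1)
    c=L((-9.5,-55.5,14));s=np.tan(np.radians(35));print(o["time"],"rot",o["tool_rot"],"F",o["contact_force"])
    print("tip back",c,"gap z",c[2]-(99.5+(c[0]+24.7)*s),"body back",L((-37.5,-40,-52)),L((-37.5,0,-52)),L((-37.5,-95,-52)),"visor edge 3.1,68..152,159")
if __name__=="__main__": tip()
E
python3 tip.py
```

```text
15.05 rot [ 3.11339667 -0.04633449 -2.93204701] F [-0.81891942  0.32253545 -0.4475637 ]
tip back [-39.9 111.6  97.1] gap z 8.243154580787575 body back [ -8.9 125.2 162.1] [ -8.8 165.2 163.2] [ -9.   70.2 160.5] visor edge 3.1,68..152,159
```

{"method": "servo_tool", "body": {"targets": "-4 0 0 0; 0 0 4 0; 0 0 0 0"}}

```text
time: 15.42
tool_pos: [0.4572, 0.1023, 0.1088]
tool_rot: [3.114, -0.046, -2.932]
contact_force: [-0.6, 0.1, -0.2]
opening: 0.0921
```

```bash
python3 tip.py
```

```text
15.425 rot [ 3.11353821 -0.04559654 -2.9320522 ] F [-0.57450447  0.08187523 -0.24144163]
tip back [-35.3 111.6  92.8] gap z 0.7221999050229186 body back [ -4.3 125.2 157.9] [ -4.2 165.2 159. ] [ -4.4  70.3 156.3] visor edge 3.1,68..152,159
```

{"method": "servo_tool", "body": {"targets": "0 0 4 0; 0 0 0 0"}}

```text
time: 15.68
tool_pos: [0.4575, 0.1024, 0.1052]
tool_rot: [3.114, -0.044, -2.932]
contact_force: [-0.7, -0.9, 1.4]
opening: 0.0919
```

{"method": "servo_tool", "body": {"targets": "0 0 3 0; 0 0 0 0"}}

```text
time: 15.92
tool_pos: [0.4578, 0.1024, 0.1026]
tool_rot: [3.114, -0.042, -2.932]
contact_force: [-1.4, -0.0, 1.9]
opening: 0.0917
```

```bash
python3 tip.py; python3 look.py i side scene
```

```text
15.925 rot [ 3.11434906 -0.04245194 -2.93195944] F [-1.35897449 -0.03078082  1.85906027]
tip back [-34.6 111.5  86.7] gap z -5.867945371723863 body back [ -3.8 125.2 151.8] [ -3.7 165.2 152.9] [ -3.9  70.2 150.3] visor edge 3.1,68..152,159
[0.45782456 0.10240846 0.10258338] [ 3.11434906 -0.04245194 -2.93195944] [-1.35897449 -0.03078082  1.85906027] 15.925
```

View pics/i_scene.png

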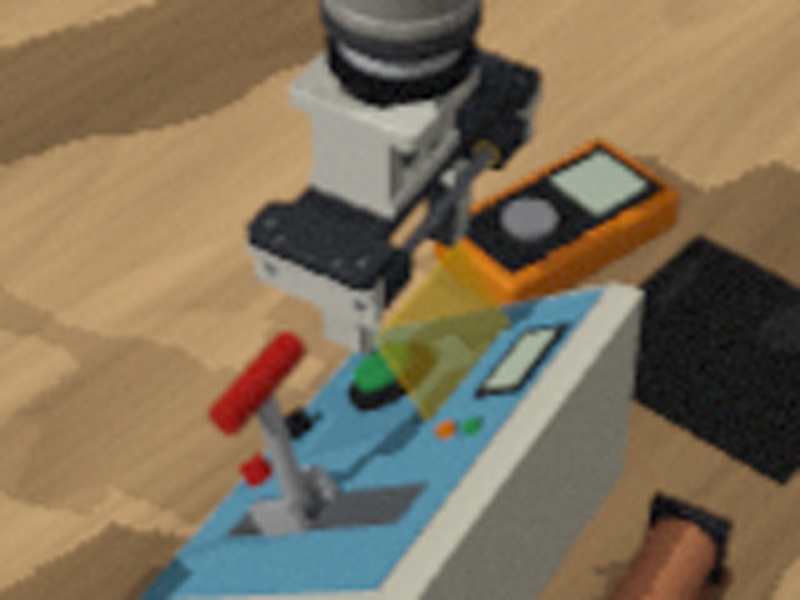

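View pics/i_side.png

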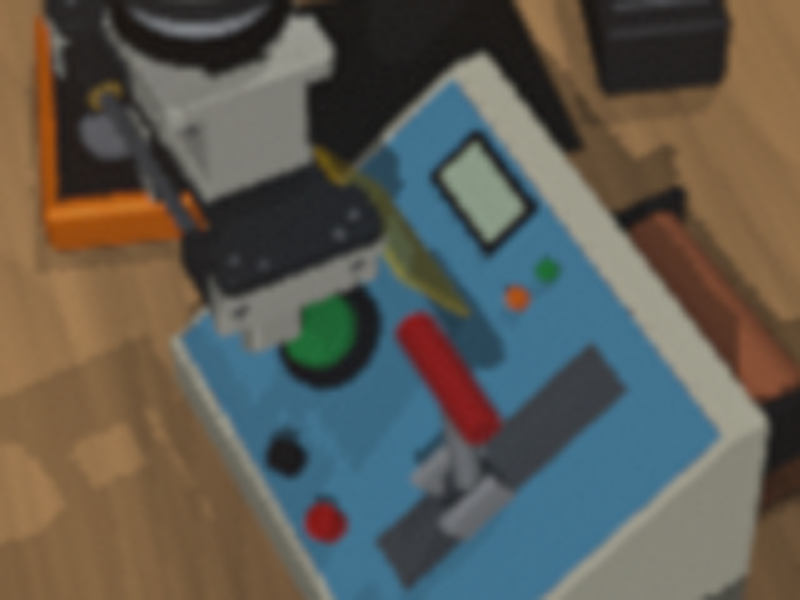

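{"method": "servo_tool", "body": {"targets": "0 0 0 0; 0 0 0 0; 0 0 0 0; 0 0 0 0"}}

```text
time: 16.52
tool_pos: [0.4577, 0.1024, 0.1027]
tool_rot: [3.114, -0.043, -2.932]
contact_force: [-0.4, 0.2, 1.8]
opening: 0.0917
```

```bash
python3 look.py j side scene
```

```text
[0.45767565 0.10239391 0.10266911] [ 3.11432699 -0.04275346 -2.93194355] [-0.39040046  0.19640658  1.78540089] 16.525
```

View pics/j_scene.png

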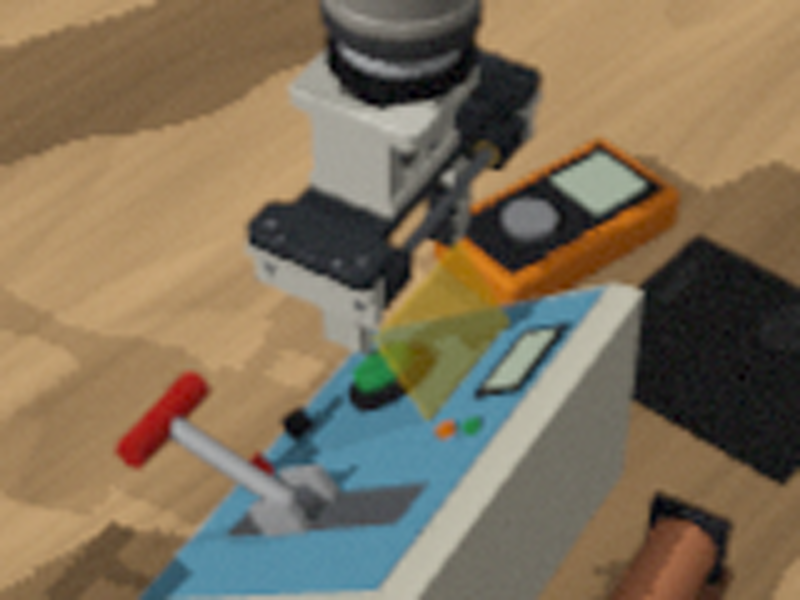

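View pics/j_side.png

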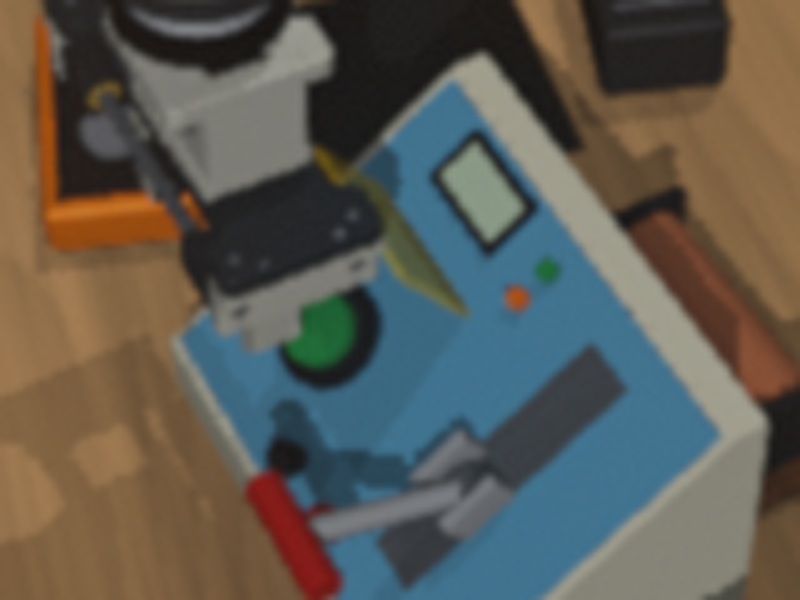

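{"method": "servo_tool", "body": {"targets": "1 0 -10 0; 2 0 -30 0; 2 0 -40 0; 2 0 -40 0; 0 0 0 0"}}

```text
time: 17.25
tool_pos: [0.4559, 0.0989, 0.2275]
tool_rot: [3.113, -0.044, -2.932]
contact_force: [-0.3, 0.7, -1.3]
opening: 0.0917
```

```bash
python3 - <<'E'
from wr import *
o=telemetry.observe();print(o["qpos"],o["tool_pos"],o["tool_rot"])
R,t=con_T(.535,-.0515,.21)
bar=np.array([-.0817,0,.1104]);print("bar world",R@bar+t,"y-20:",R@(bar+[0,-.02,0])+t)
for n in("scene","side"):
    p=shot("k"+n,n);c={"scene":(170,130,290,220,6),"side":(150,180,290,285,5)}[n]
    im=crop(p,*c);s=c[4];draw(im,p,R,t,lever(1.5),s,np.array(c[:2]),(0,255,0));draw(im,p,R,t,con_boxes(),s,np.array(c[:2]));cv2.imwrite(f"pics/k_{n}.png",im)
E
```

```text
[ 0.03570477  0.27211276  1.66468602  0.02117651  1.2533014  -1.75121158] [0.45590606 0.09885465 0.22753819] [ 3.11339744 -0.0442323  -2.93194824]
bar world [ 0.45509487 -0.06853117  0.1104    ] y-20: [ 0.45926407 -0.08809179  0.1104    ]
```

View pics/k_scene.png

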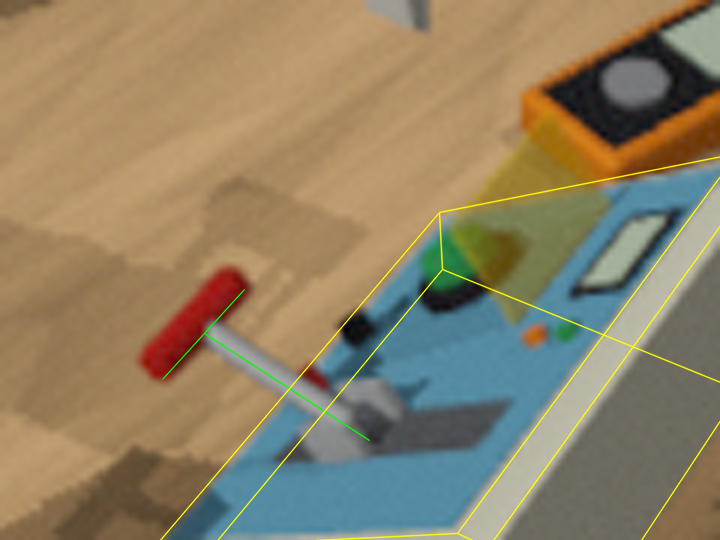

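View pics/k_side.png

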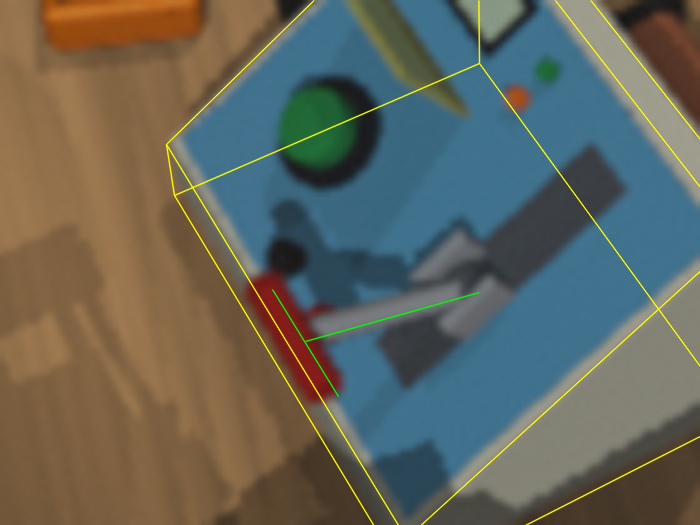

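```bash
python3 - <<'E'
from wr import *
d={n:pickle.load(open(f"w_k{n}.pkl","rb")) for n in("scene","side")}
R,t=con_T(.535,-.0515,.21)
f=lambda s,e:print([np.round(z,4) for z in (lambda X:(X[0],X[1],R.T@(X[0]-t)))(tri(d,(170+s[0]/6-.4,130+s[1]/6-.4),(150+e[0]/5-.4,180+e[1]/5-.4)))])
f((194,323),(293,337))
f((234,276),(262,286))  # +y end approx
f((155,370),(325,390))
E
```

```text
[array([ 0.4507, -0.0687,  0.115 ]), array([ 0.1973, -0.3538]), array([-0.086 ,  0.0007,  0.115 ])]
[array([ 0.4447, -0.0404,  0.1162]), array([-0.0625,  0.1121]), array([-0.086 ,  0.0297,  0.1162])]
[array([ 0.4568, -0.0963,  0.1133]), array([ 0.3081, -0.5497]), array([-0.0858, -0.0276,  0.1133])]
```

{"method": "servo_tool", "body": {"targets": "10 -46 0 0; 10 -46 0 0; 10 -46 0 0; 10 -46 0 0; 0 0 0 0.17; 0 0 0 0.17; 0 0 0 0.17; 0 0 0 0.17; 0 0 0 0.17; 0 0 0 0.17; 0 0 0 0.17; 0 0 0 0.17; 0 0 0 0.17; 0 0 0 0", "hand": 0.6}}

```text
time: 19.1
tool_pos: [0.4422, -0.0915, 0.2006]
tool_rot: [-3.055, -0.052, 1.771]
contact_force: [-0.5, -0.3, 0.2]
opening: 0.0548
```

```bash
cat > tgt.py <<'E'
from wr import *
import sys
def go(lx,ly,lz):
    o=telemetry.observe();Rt=Ro.from_euler('xyz',o["tool_rot"]).as_matrix();R,t=con_T(.535,-.0515,.21)
    X=R@np.array([lx,ly,lz])/1000+t
    print(round(o["time"],2),"local tcp",np.round(R.T@(o["tool_pos"]-t)*1000,1),"rot",np.round(o["tool_rot"],3),"F",np.round(o["contact_force"],1),"open",round(o["opening"],4))
    print("shift",np.round(Rt.T@(X-o["tool_pos"])*1000,1),"dyaw world",np.round(.21+np.pi/2-o["tool_rot"][2],3))
if __name__=="__main__": go(*map(float,sys.argv[1:]))
E
python3 tgt.py -85.7 -20 110
```

```text
19.1 local tcp [-99.1 -19.8 200.6] rot [-3.055 -0.052  1.771] F [-0.5 -0.3  0.2] open 0.0548
shift [-4.8 21.2 88.9] dyaw world 0.01
```

```bash
python3 tgt.py -85.7 -20 150
```

```text
19.1 local tcp [-99.1 -19.8 200.6] rot [-3.055 -0.052  1.771] F [-0.5 -0.3  0.2] open 0.0548
shift [-2.7 17.7 49.1] dyaw world 0.01
```

{"method": "servo_tool", "body": {"targets": "-2 9 5 0; -1 9 22 0; 0 0 22 0; 0 0 0 0"}}

```text
time: 19.6
tool_pos: [0.4568, -0.0887, 0.1462]
tool_rot: [-3.053, -0.055, 1.782]
contact_force: [-1.2, -0.5, 0.7]
opening: 0.0552
```

```bash
python3 tgt.py -85.7 -20 110; python3 look.py m wrist scene side
```

```text
19.6 local tcp [-84.2 -20.1 146.2] rot [-3.053 -0.055  1.782] F [-1.2 -0.5  0.7] open 0.0552
shift [-1.9  1.7 36.2] dyaw world -0.001
[ 0.45682359 -0.08869567  0.14623424] [-3.0533263  -0.05469706  1.78172858] [-1.18335797 -0.45507443  0.69705053] 19.6
```

View pics/m_wrist.png

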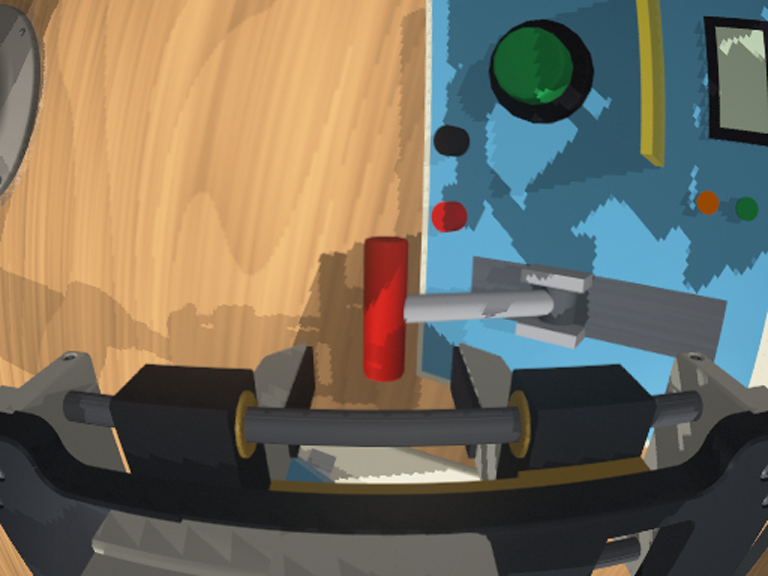

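View pics/m_side.png

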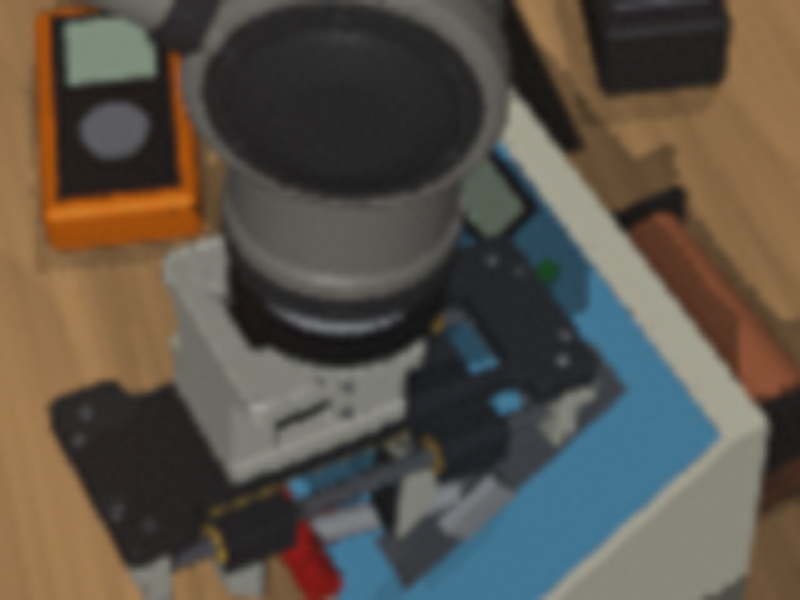

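View pics/m_scene.png

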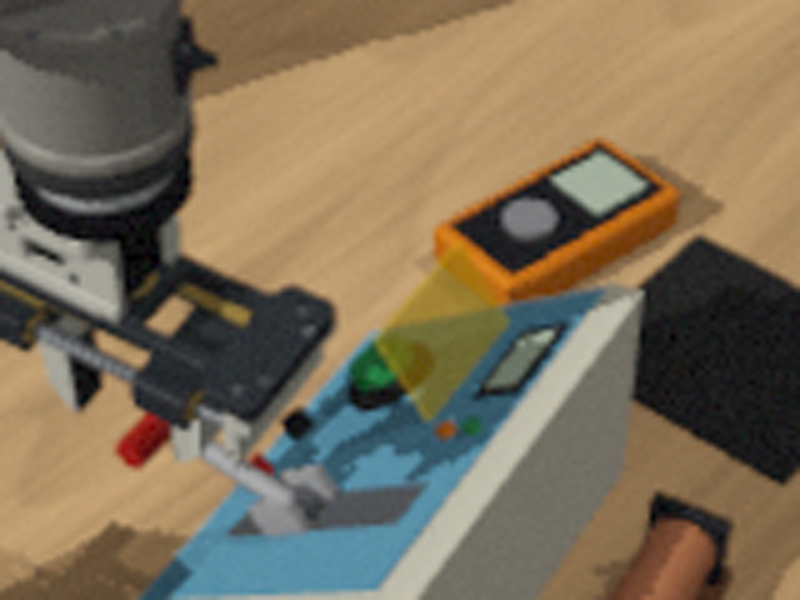

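{"method": "servo_tool", "body": {"targets": "-2 2 12 0; 0 0 13 0; 0 0 10 0; 0 0 0 0"}}

```text
time: 20.25
tool_pos: [0.4578, -0.09, 0.1119]
tool_rot: [-3.059, -0.051, 1.781]
contact_force: [-0.0, -0.5, -0.3]
opening: 0.055
```

```bash
python3 tgt.py -85.7 -20 110; python3 look.py n wrist
```

```text
20.25 local tcp [-83.6 -21.6 111.9] rot [-3.059 -0.051  1.781] F [-0.  -0.5 -0.3] open 0.055
shift [ 1.5 -2.   2.1] dyaw world -0.001
[ 0.45778329 -0.09002213  0.11187298] [-3.05920932 -0.05085092  1.78146773] [-0.02103728 -0.49594565 -0.3288126 ] 20.25
```

View pics/n_wrist.png

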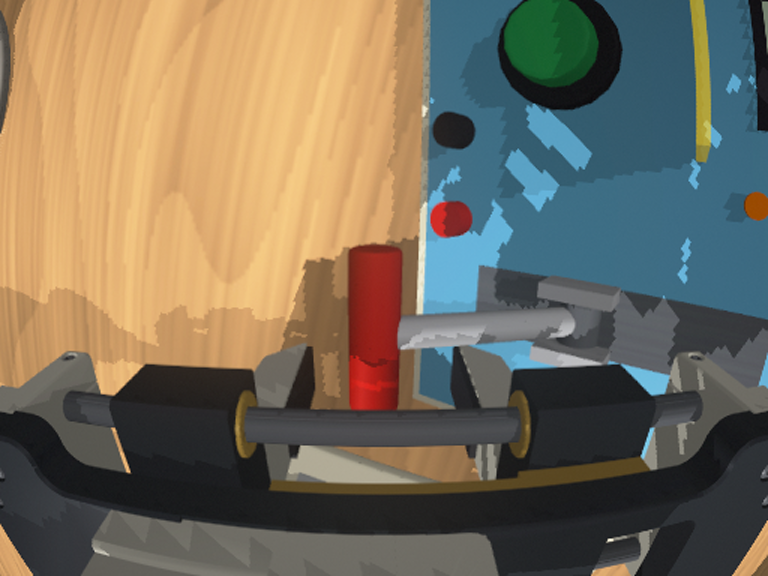

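{"method": "servo_tool", "body": {"targets": "-3 -3 0 0; 0 0 0 0"}}

```text
time: 20.55
tool_pos: [0.456, -0.0941, 0.1128]
tool_rot: [-3.061, -0.05, 1.782]
contact_force: [0.5, 0.9, 0.0]
opening: 0.0551
```

{"method": "servo_tool", "body": {"targets": "0 0 0 0; 0 0 0 0; 0 0 0 0; 0 0 0 0; 0 0 0 0; 0 0 0 0", "hand": 0, "squeeze": 10}}

```text
time: 21.3
tool_pos: [0.4555, -0.0944, 0.1134]
tool_rot: [-3.06, -0.049, 1.782]
contact_force: [-1.1, -0.3, 1.1]
opening: 0.0174
```

```bash
python3 tgt.py -85.7 -20 110; python3 look.py o wrist
```

```text
21.3 local tcp [-86.7 -25.3 113.4] rot [-3.06  -0.049  1.782] F [-1.1 -0.3  1.1] open 0.0174
shift [5.2 1.3 3.6] dyaw world -0.001
[ 0.45547913 -0.0943605   0.11338941] [-3.0599442  -0.04941617  1.78174459] [-1.05744727 -0.31341733  1.14709986] 21.3
```

View pics/o_wrist.png

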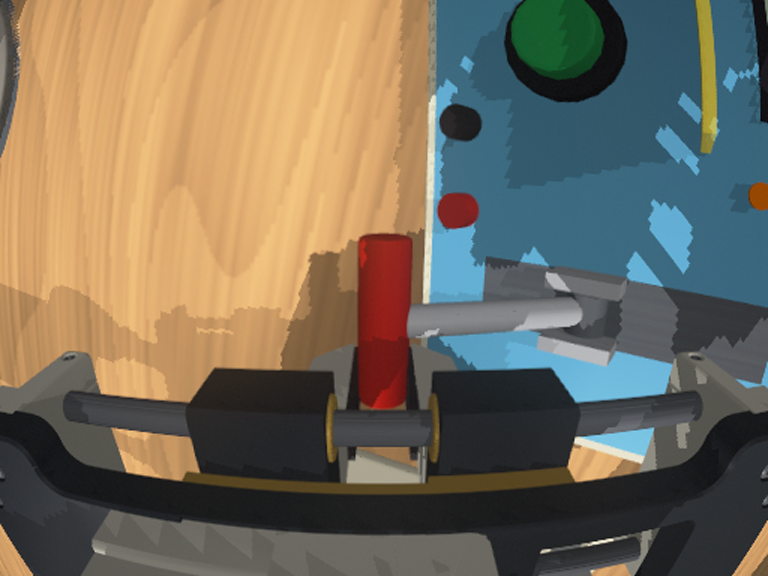

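{"method": "servo_tool", "body": {"targets": "0 3 -10 0; 0 4 -10 0; 0 6 -9 0; 0 6 -9 0; 0 0 0 0"}}

```text
time: 21.98
tool_pos: [0.4752, -0.0905, 0.1522]
tool_rot: [-3.051, -0.053, 1.782]
contact_force: [-2.0, -0.3, -0.3]
opening: 0.0172
```

```bash
python3 tgt.py -47.5 -25 164
```

```text
21.98 local tcp [-66.6 -25.7 152.2] rot [-3.051 -0.053  1.782] F [-2.  -0.3 -0.3] open 0.0172
shift [  1.3  18.  -13.5] dyaw world -0.001
```

{"method": "servo_tool", "body": {"targets": "0 9 -7 0; 0 9 -6 0; 0 10 -5 0; 0 10 -5 0; 0 0 0 0"}}

```text
time: 22.6
tool_pos: [0.5113, -0.0837, 0.175]
tool_rot: [-3.042, -0.053, 1.783]
contact_force: [-1.7, 0.7, 2.1]
opening: 0.0178
```

```bash
python3 tgt.py -5 -25 175;python3 tgt.py 9.8 -25 173.7; python3 look.py q scene side
```

```text
22.6 local tcp [-29.9 -26.6 175. ] rot [-3.042 -0.053  1.783] F [-1.7  0.7  2.1] open 0.0178
shift [ 1.5 24.8 -2.4] dyaw world -0.002
22.6 local tcp [-29.9 -26.6 175. ] rot [-3.042 -0.053  1.783] F [-1.7  0.7  2.1] open 0.0178
shift [ 1.4 39.6 -2.6] dyaw world -0.002
[ 0.51128746 -0.08370584  0.17501589] [-3.04181707 -0.05265067  1.78296556] [-1.66446891  0.67272025  2.13194562] 22.6
```

View pics/q_scene.png

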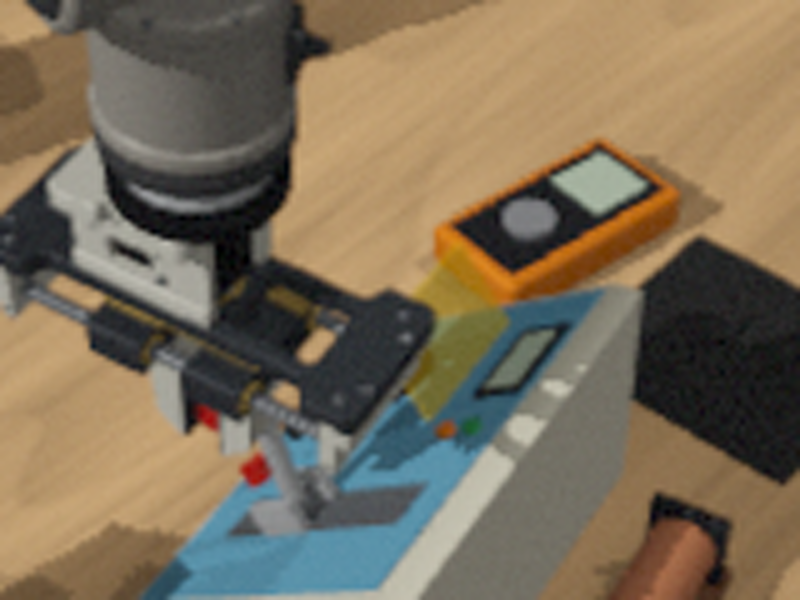

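{"method": "servo_tool", "body": {"targets": "0 9 -1 0; 0 9 -1 0; 0 9 -1 0; 0 8 0 0; 0 4 0 0; 0 0 0 0"}}

```text
time: 23.45
tool_pos: [0.5506, -0.076, 0.1745]
tool_rot: [-3.042, -0.051, 1.782]
contact_force: [-1.1, 0.5, 3.3]
opening: 0.0169
```

```bash
python3 tgt.py 9.8 -25 173.7; python3 look.py r scene side
```

```text
23.45 local tcp [ 10.2 -27.2 174.5] rot [-3.042 -0.051  1.782] F [-1.1  0.5  3.3] open 0.0169
shift [ 2.2 -0.3  0.9] dyaw world -0.002
[ 0.55060324 -0.07598756  0.1744565 ] [-3.04248316 -0.05129496  1.7823111 ] [-1.08036209  0.46887218  3.25800387] 23.45
```

View pics/r_scene.png

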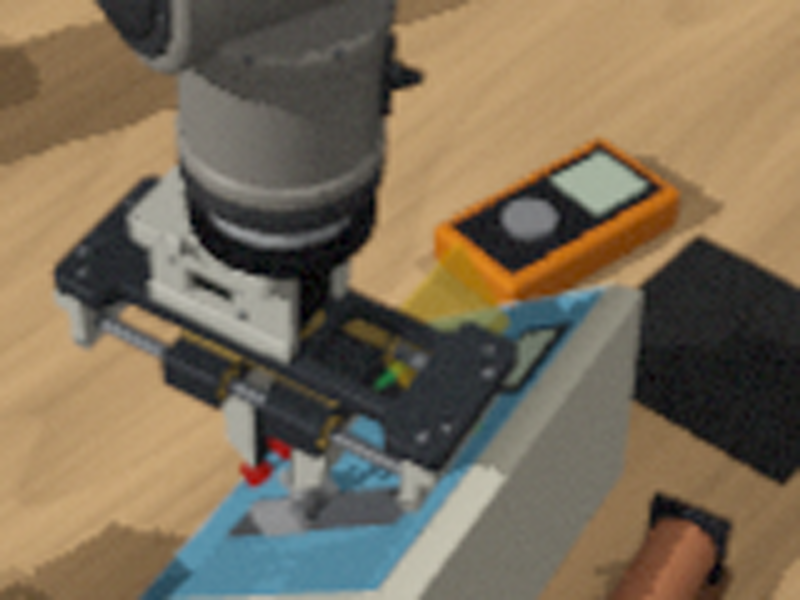

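View pics/r_side.png

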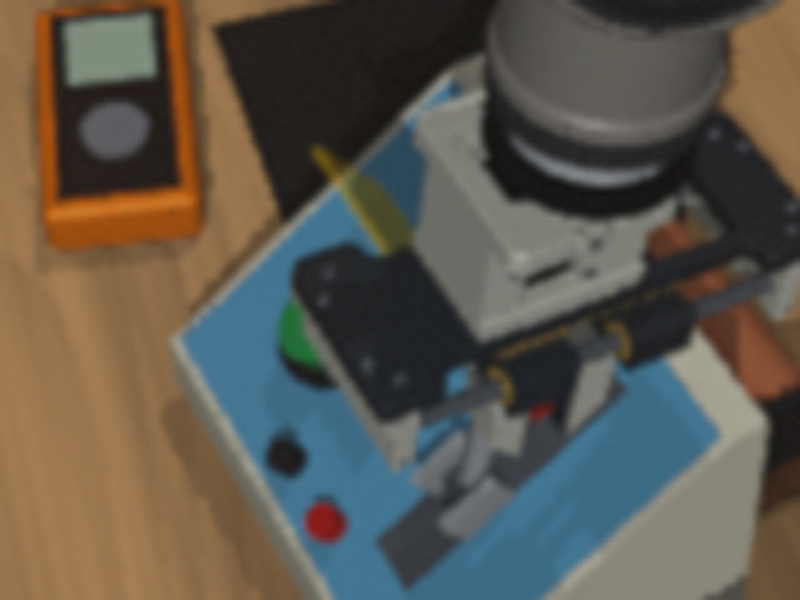

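{"method": "servo_tool", "body": {"targets": "0 3 0 0; 0 0 0 0"}}

```text
time: 23.8
tool_pos: [0.5531, -0.0755, 0.1743]
tool_rot: [-3.042, -0.051, 1.782]
contact_force: [-0.6, -0.4, 1.5]
opening: 0.0176
```

{"method": "servo_tool", "body": {"targets": "0 0 0 0; 0 0 0 0; 0 0 0 0; 0 0 0 0; 0 0 0 0", "hand": 0.7}}

```text
time: 24.42
tool_pos: [0.5533, -0.0751, 0.174]
tool_rot: [-3.043, -0.052, 1.782]
contact_force: [0.3, -0.8, -0.1]
opening: 0.0619
```

{"method": "servo_tool", "body": {"targets": "0 0 -10 0; 0 0 -30 0; 0 0 -40 0; 0 0 -20 0; 0 0 0 0"}}

```text
time: 25.05
tool_pos: [0.5646, -0.0783, 0.2788]
tool_rot: [-3.044, -0.051, 1.782]
contact_force: [0.2, -0.2, 0.2]
opening: 0.0646
```

```bash
python3 tgt.py -150 -20 270; python3 look.py s scene side
```

```text
25.05 local tcp [ 23.4 -32.4 278.8] rot [-3.044 -0.051  1.782] F [ 0.2 -0.2  0.2] open 0.0646
shift [  12.1 -171.6   26.2] dyaw world -0.001
[ 0.5645954  -0.07827002  0.27877104] [-3.04443676 -0.05111487  1.78201188] [ 0.15632282 -0.22419231  0.20470126] 25.05
```

View pics/s_side.png

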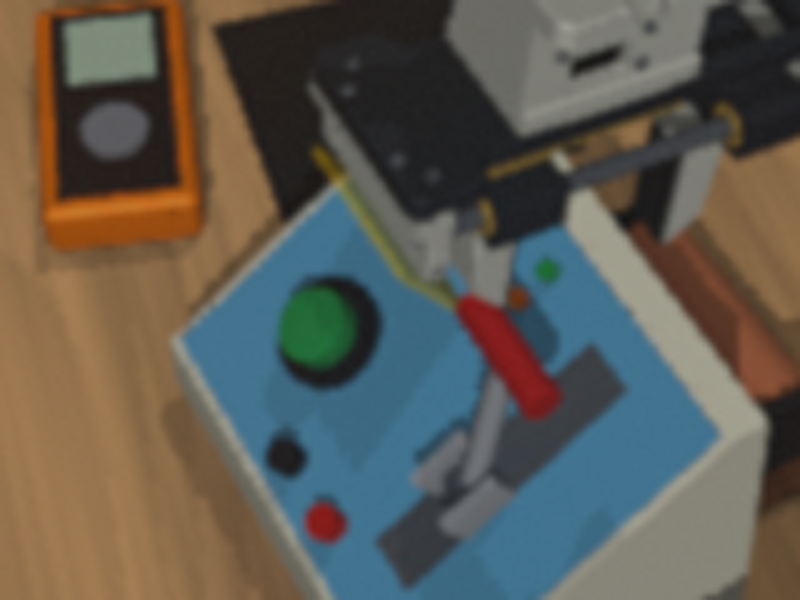

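{"method": "servo_tool", "body": {"targets": "0 -40 0 0; 0 -40 0 0; 0 -40 0 0; 0 0 0 0; 0 0 0 0"}}

```text
time: 25.78
tool_pos: [0.4419, -0.1032, 0.283]
tool_rot: [-3.032, -0.059, 1.782]
contact_force: [0.1, 0.4, -0.4]
opening: 0.0644
```

```bash
python3 - <<'E'
from wr import *
q=pickle.load(open("lane.pkl","rb"));R,t=lane_T(*q)
d={n:shot("t"+n,n) for n in("side","scene")}
ims=[]
for n in d:
    p=d[n]
    c={"scene":(100,180,180,300,5),"side":(170,255,250,375,5)}[n]
    im=crop(p,*c);draw(im,p,R,t,[box(-55,55,-25,25,-32.5,32.5)],5,np.array(c[:2]),(0,0,255));ims.append(im)
cv2.imwrite("pics/t_lane.png",np.hstack(ims))
cv2.imwrite("pics/t_scene.png",d["scene"]["color"][:,:,::-1])
E
```

```text
(no output)
```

View pics/t_lane.png

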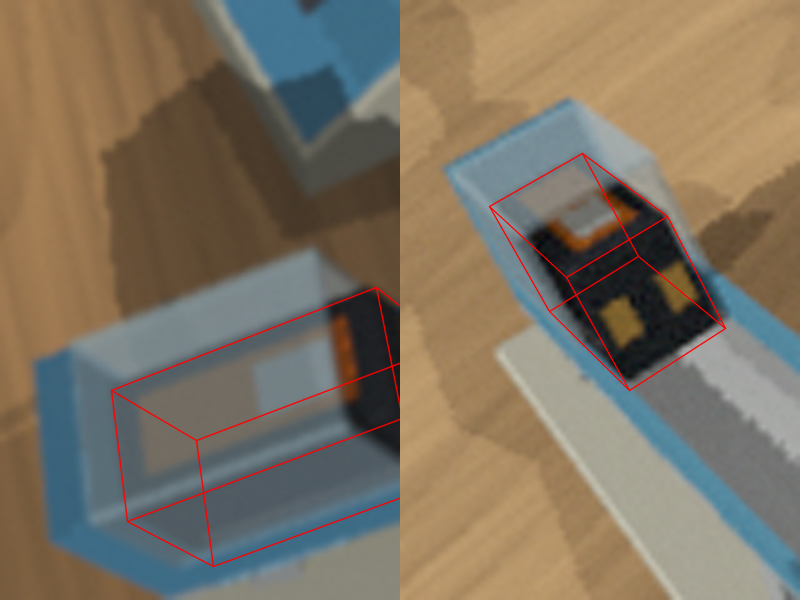

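View pics/t_scene.png

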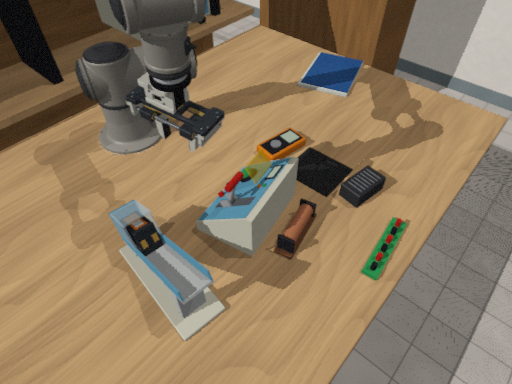

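```bash
python3 -c "
from cell import robot,telemetry
print(telemetry.observe()['qvel']);print(robot.hand_in())"
```

```text
[ 0.00351427  0.00364659 -0.00717056  0.00130462  0.00117323 -0.00168645]
the job is handed in; nothing more can be done
None
```

I finished the whole sequence and handed the job in; it gave no verdict. The clock read about 26 s of the 61 s allowed.

- **Relay:** I gripped it, set it down in the open upper end of the lane and let it go, and it slid home under the hood. The fingers did not open at first: they seemed to be caught inside the lane walls. I lifted the tool about 6 mm, they opened, and the relay slid down.
- **Test button:** The moves cannot tilt the tool, so I pressed the front part of the button with one open finger, coming down in front of the visor. The lever then dropped by itself; the computed gap between gripper and visor was about 7 mm.
- **Trip lever:** I pinched the red bar, swung it back along its arc and let go, and it stayed up.

**Last checks:**
- **Relay:** It lies in line under the hood, at the seat. My fitted outline differs from it by about 2 pixels (roughly 3 mm).
- **Lever and button:** The lever is back where it was at the start, and the button is out with its lamp off.
- **Bystanders:** The multimeter, brick and coil look unmoved.
- **Arm:** It hangs clear of everything, with a force reading under 1 N.

**What disagreed:**
- **Tool tilt:** The tool tilted by up to about 7 degrees from vertical over the run, which I did not command.
- **Console fit:** My first fit of the console was about 4 mm off at the hinge. I corrected it from the lever images before pinching the bar.

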